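Draw out the sample tray with the pull hook

ROBOT

A 6-joint arm with a two-finger parallel gripper is mounted at the origin on the work surface. World frame = base frame: x ahead of the robot, y to its left, z up, the work surface at z = 0. Lengths are in m, angles in rad, forces in N, time in s.
With the tool pointing down it reaches from about 0.35 to 0.775 m from the base axis. Payload 7.3 kg.
Tool frame: the origin (TCP) lies between the finger pads; the fingertips stand robot.tcp_to_tips ahead of it and the grasp point (between the pads) lies 2 mm behind it (robot.tcp_to_tips is the distance from the TCP to the fingertips, in m); y points along the fingers, x is the direction in which the jaws open and shut, and the axes are right-handed (so a half turn about y gives the same grasp; the last joint's range is limited). The gripper opens to 92 mm and grips with 3 to 60 N. Pads are 19 mm wide; open, the fingers measure 130 mm over their backs; the gripper's body (75 mm by 190 mm) begins 47 mm behind the grasp point.
Start: joints at [-1.248, 0.342, 1.524, -0, 1.275, -0.146], TCP at [0.237, -0.468, 0.244] pointing down, gripper open.
Joint ranges: [-2.53, 2.53], [-0.77, 2.02], [0.04, 2.7], [-1, 4.14], [0.28, 2.66], [-3.11, 3.11]. Speed limits (rad/s): [2.57, 2.57, 3.14, 3.14, 3.14, 3.14].

INTERFACE

Orientations are given as [roll, pitch, yaw] about the fixed x, y, z axes, in that order (R = Rz(yaw) Ry(pitch) Rx(roll)).
In Python, from cell import status, read_camera, get_calibration, robot gives the robot as it stands.
- The arm moves only by the shell command python3 -m creep 'ROWS' [FORCE]. ROWS is JSON, a list of rows, each an object of numbers: "dx", "dy", "dz": the shift along the tool's x, y, z in m; "rx", "ry", "rz": the turn, a rotation vector about the tool's x, y, z in rad; "gripper": the opening, from 0 (shut) to 1 (fully open). A call has 1 to 20 rows; each row is the pose to reach, as a shift and turn from the pose commanded when the call began, along the tool's axes at that moment; what a row does not reach only later rows make up. A row lasts 1/8 s, in which the tool goes at most 62.5 mm and 10.7 degrees, less where a joint would pass 70% of its speed; a pose out of reach is approached as far as the arm can. A call with a gripper value outside its range is refused whole. The fingers move at their own pace and stop on an object; FORCE is the grip in N (left out, the last holds). Time passes only in rows, so rows that repeat a pose let the fingers close. It gives the time, the measured TCP pose, the force and the opening at its end, in the units of the state.
- status.observe(): the state, without advancing time (a new reading comes with each control period).
- read_camera(name): name is "side" or "top"; returns (picture, depth): 384x512x3 uint8, red, green, blue; 384x512 float32, m along the optical axis (not along the pixel's ray), 0 where there is no reading.
- get_calibration(name): a dict with "fx", "fy", "cx", "cy" (pixels), "D" ([k1, k2, p1, p2, k3] as OpenCV has them; the pictures are not rectified), "xyz" and "rotation" of the camera in the world. Camera axes: x right, y down, z forward; pixel columns grow to the right and rows downward; lengths in m; the calibration is good to about 2 mm. A picture is of the moment at which its call begins. get_calibration takes no time and is no camera call.
- robot.hand_in(): hands the job in, once; it reports no verdict.
The state is a dict: "time": time; "qpos": joint angles; "qvel": joint speeds; "joint_efforts": joint torques, N m; "tool_pos": TCP position; "tool_rot": TCP orientation; "contact_force": force on the tool from outside, world axes, zero at the start; "torque": the same for the moment, N m; "opening": finger opening in m.
Only numpy, scipy, OpenCV 4.12 (cv2) and the standard library are available. Lean on these libraries where they do the work, as an engineer would, in place of code of your own. Each camera call takes 0.05 s, during which the arm holds its last target.

TASK

Take the steel pull hook from its cradle, lower its nib into the finger hole in the lip of the sample tray and draw the tray out until you feel it meet its stop; there hold a steady pull of about 15 N for a second to check that the stop holds, never loading the lip with more than 25 N. Then unhook, leaving the tray out, and lay the hook back in its cradle as you found it. Touch the tray and its housing with nothing but the hook, and leave the other tray and everything else on the bench alone.

Things in the scene. Friction and masses are not known exactly. Their poses are not given: they have to be found in the camera images.
- hook: Steel pull hook, 0.15 kg, loose, starting in the cradle, z up. Flat-sided handle bar 100 mm long (its x) x 14 mm wide (y) x 18 mm tall (z); origin at the bar's centre, where it is gripped across its 14 mm width (it balances some 15 mm ahead of that). From the bar's +x end a 9 mm round rod runs on to x = +105 mm and there turns straight down as the nib.
- hook_nib (a point): Rounded tip of the hook's 9 mm round nib, at (105, 0, -30) mm in the hook's frame: 30 mm below the bar's centre line.
- cradle_seat (a point): Where the hook's origin belongs in the cradle, 70 mm above the bench; x as the hook's. The cradle is a fixed black stand: two posts 10 mm thick, 38 mm either side of this point along x, tops 85 mm above the bench, each with a flared notch 20 mm wide for the bar (notch floor 9 mm below this point). Between the posts 66 mm of bar is free to grip; the base is 10 mm high.
- unit_lip: Lip of the tray to open: aluminium plate 40 (x) x 50 (y) x 6 mm, a round finger hole 18 mm across right through its middle. Origin: hole's centre at the upper face, 60 mm above the bench; free below the hole. x points into the housing; the tray comes out along -x. The tray's front panel (top 78 mm high) starts 20 mm behind the origin. The lip moves with the tray.
- unit: The tray to open with its fixed white housing, 200 (x) x 130 (y) x 90 mm high; origin under the housing's centre, x away from the robot. The tray starts 0 to 45 mm ajar; its stop lies a further 60 to 90 mm out, where exactly differs and cannot be seen. It drags with about 5 N when sliding; at the stop its sprung runner gives about 0.2 mm per N and springs back when let go. The tray stays where it is left.
- spare_lip: Lip of the other tray, the same but without a hole; same frame. Not to be used.
- spare_tray (a joint): How far the other tray is out, in m (0 = closed). Stays closed.
- samplebox: Fixed closed grey box with white cover, 196 x 131 x 75 mm, standing in line with the two tray housings; origin under its centre.
- pot_a: Small lidded sample pot, 56 mm across, 38 mm high, loose; origin under its centre.
- pot_b: Small lidded sample pot, 56 mm across, 38 mm high, loose; origin under its centre.
- pot_c: Small lidded sample pot, 56 mm across, 38 mm high, loose; origin under its centre.
- bottle: White bottle with orange cap, 70 mm across, 165 mm high, loose; origin under its centre.
- beaker: Open glass beaker, 72 mm across, 85 mm high, loose; origin under its centre.
- jar: Clear jar with white lid, 60 mm across, 65 mm high, loose; origin under its centre.
- spool: White waisted spool standing upright, 44 mm across, 80 mm high, loose; origin under its centre.
Things that resemble listed ones, but are neither listed nor needed, are in the scene too. What is shaped like the part that bears cradle_seat but yellow is not meant. Several things have the shape of the hook; the one meant has the colours described above.

How it is judged:
On the way, in this order (a step that is already met when the one before it is completed fails the run):
1. the hook is lifted clear of its cradle (height (world z) of hook above 0.092 m), for 0.1 s.
2. the nib is down in the finger hole before the tray has moved 20 mm (horizontal distance between hook_nib and unit_lip below 0.009 m and z of hook_nib in the frame of unit_lip below -0.004 m and distance of unit_lip from where it was at the start of the episode below 0.02 m), for 0.1 s.
3. the tray stands still against its stop while the hook, its nib in the hole, pulls on the lip with 10 to 20 N, for half a second (distance of unit_lip from where it was at the start of the episode above 0.056 m and linear speed of unit_lip below 0.006 m/s and contact force between hook and unit_lip between 10 and 20 N and z of hook_nib in the frame of unit_lip below -0.004 m), for 0.5 s.
At the end, for the whole second after the job is handed in: The tray's lip stands at least 56 mm further out than at the start (the stop is 60 to 90 mm out), the hook lies at rest in the cradle's two notches, its origin within 12 mm of the seat point, its height within 5 mm, tilted less than 0.12 rad, the nib at the same end as at the start (distance of unit_lip from where it was at the start of the episode above 0.056 m and horizontal distance between hook and cradle_seat below 0.012 m and height (world z) of hook between 0.065 and 0.075 m and angle between hook's own z axis and vertical below 0.12 rad and x of hook_nib in the frame of cradle_seat above 0.08 m and linear speed of hook below 0.02 m/s); the robot touches nothing.
It fails at once if the hook loads the lip with more than 25 N (contact force between hook and unit_lip above 25 N).
It fails at once if the gripper or arm touches the tray, its lip or its housing (contact force between any of the fingers, the arm and unit above 0.5 N).
It fails at once if the other tray is pulled out by more than 8 mm (value of joint spare_tray above 0.008 m).
It fails at once if a bystander is moved by more than 25 mm (distance of any of pot_a, pot_b, pot_c, bottle, beaker, jar, spool from where it was at the start of the episode above 0.025 m).
It also fails if it takes over 67 s, if anything falls off the work surface, if the arm or the gripper's body presses on something with over 40 N, if the wrist force passes 120 N, or if a joint passes its speed limit or range.

## Working session

There is one attempt and no reset: what is moved stays moved. The work goes in short steps, Python scripts to look and compute and a shell command to move; the robot and the scene stay as the last step left them, time stands still between calls to the robot, and variables do not carry over. Pictures are saved under pics/ and viewed, and the job is handed in when it is done.

```bash
ls; mkdir -p pics; python3 - <<'E'
from cell import status, read_camera, get_calibration, robot
import cv2, numpy as np
print(status.observe()); print(robot.tcp_to_tips)
for n in ("side","top"):
    p,d=read_camera(n); cv2.imwrite(f"pics/{n}0.png",cv2.resize(p[:,:,::-1],None,fx=1.5,fy=1.5)); np.savez(f"{n}0.npz",p=p,d=d)
    c=get_calibration(n); print({k:np.round(v,4).tolist() for k,v in c.items()})
E
```

```text
pics
{'time': 0.0, 'qpos': array([-1.24800224e+00,  3.42713515e-01,  1.52504192e+00, -5.52991343e-06,
        1.27535393e+00, -1.46003808e-01]), 'qvel': array([-3.37281634e-05, -1.57818051e-03, -3.71761155e-04,  4.86311190e-04,
       -4.94281758e-04,  1.61996037e-03]), 'joint_efforts': array([ 1.82439664e-03, -4.31234944e+01, -2.44215310e+01,  7.18552410e-02,
        5.58847818e-02, -1.23824066e-04]), 'tool_pos': array([ 0.23709728, -0.46798624,  0.24304101]), 'tool_rot': array([-1.57058090e+00,  1.50134775e-03, -1.10199665e+00]), 'contact_force': array([ 0.40717797,  0.3031384 , -0.27361581]), 'torque': array([-0.03216914, -0.03991177, -0.04095736]), 'opening': 0.09136088371742264}
0.017
{'fx': 406.1584, 'fy': 406.1584, 'cx': 248.4992, 'cy': 189.4331, 'D': [0.011, 0.0, 0.0, 0.0, 0.0], 'xyz': [-0.0621, 0.7353, 1.0226], 'rotation': [-2.2989, 0.007, -2.4788]}
{'fx': 443.1689, 'fy': 443.1689, 'cx': 255.3838, 'cy': 193.2563, 'D': [-0.0435, 0.0, 0.0, 0.0, 0.0], 'xyz': [0.3439, -0.1046, 1.7191], 'rotation': [-2.9874, 0.0156, -1.5909]}
```

View pics/side0.png

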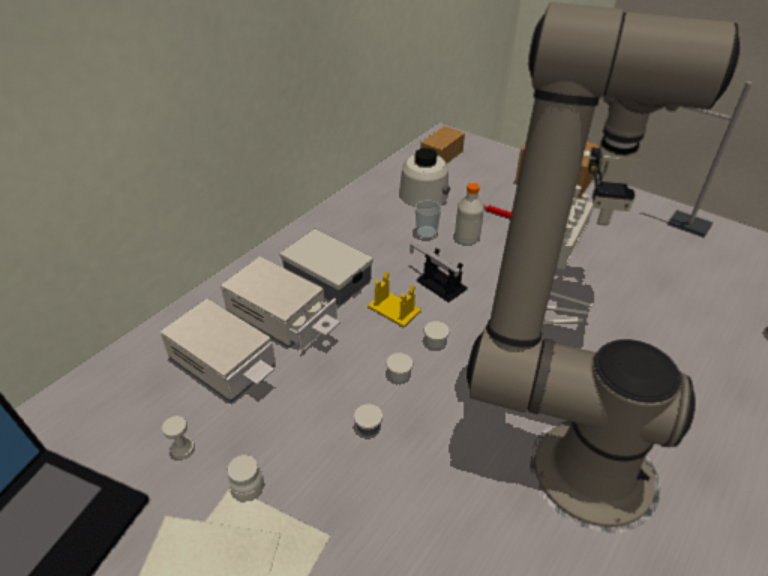

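View pics/top0.png

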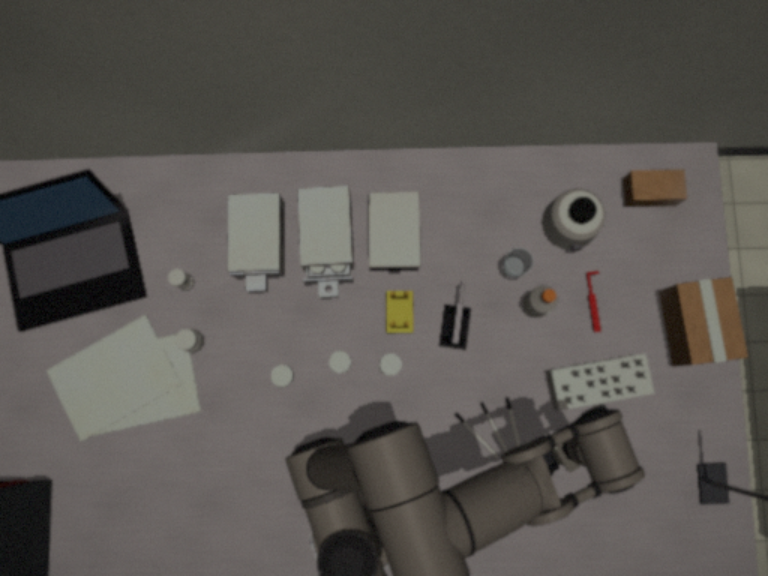

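The side view shows the black cradle with the hook at (443,275) and its nib end at (412,247). The ajar tray with a holed lip is at (325,325), and the spare lip is at (260,371). In the top view the cradle is at (457,325), the nib at (460,287) and the holed lip at (328,288). Next I'll zoom in on these.

```bash
cat > h.py <<'E'
import numpy as np, cv2
from scipy.spatial.transform import Rotation as R
from cell import get_calibration
def cal(n):
    c=get_calibration(n); K=np.array([[c['fx'],0,c['cx']],[0,c['fy'],c['cy']],[0,0,1]])
    r=np.array(c['rotation'],float); Rm=r if r.shape==(3,3) else R.from_euler('xyz',r).as_matrix()
    return K,np.array(c['D'],float),np.array(c['xyz'],float),Rm
def rays(n,uv):
    K,D,t,Rm=cal(n); q=cv2.undistortPoints(np.array(uv,float).reshape(-1,1,2),K,D).reshape(-1,2)
    return t,np.c_[q,np.ones(len(q))]@Rm.T
def plane(n,uv,z):
    t,d=rays(n,uv); return t+d*((z-t[2])/d[:,2])[:,None]
def deproj(n,uv,dep):
    t,d=rays(n,uv); return t+d*np.array(dep).reshape(-1,1)
def proj(n,P):
    K,D,t,Rm=cal(n); P=np.array(P,float).reshape(-1,3)
    return cv2.projectPoints((P-t)@Rm,np.zeros(3),np.zeros(3),K,D)[0].reshape(-1,2)
def tri(uv1,uv2):
    t1,d1=rays('side',[uv1]);t2,d2=rays('top',[uv2]);d1=d1[0];d2=d2[0]
    s=np.linalg.lstsq(np.c_[d1,-d2],t2-t1,rcond=None)[0]
    a=t1+d1*s[0];b=t2+d2*s[1]; return (a+b)/2,np.linalg.norm(a-b)
E
python3 - <<'E'
import numpy as np, cv2
from h import *
for n,b in (("side",(255,155,330,215)),("top",(280,180,330,240)),("side",(190,190,240,240)),("top",(195,160,245,210))):
    f=np.load(n+"0.npz"); x0,y0,x1,y1=b; s=8 if n=="side" and x0==255 else 10
    c=cv2.resize(f['p'][y0:y1,x0:x1,::-1],None,fx=s,fy=s,interpolation=cv2.INTER_CUBIC); c=cv2.convertScaleAbs(c,alpha=1.5)
    for k in range(0,x1-x0,10): cv2.putText(c,str(x0+k),(k*s,10),0,.4,(0,0,255),1);cv2.line(c,(k*s,0),(k*s,c.shape[0]),(0,0,255),1)
    for k in range(0,y1-y0,10): cv2.putText(c,str(y0+k),(0,k*s+10),0,.4,(0,255,0),1);cv2.line(c,(0,k*s),(c.shape[1],k*s),(0,255,0),1)
    cv2.imwrite(f"pics/{n}_{x0}.png",c)
E
python3 - <<'E'
import numpy as np, cv2
a=[cv2.imread(f"pics/{n}.png") for n in ("side_255","top_280","side_190","top_195")]
a=[cv2.copyMakeBorder(cv2.resize(x,(400,int(x.shape[0]*400/x.shape[1]))),0,0,0,0,0) for x in a]
cv2.imwrite("pics/hookv.png",np.hstack([cv2.resize(a[0],(390,480)) if 0 else cv2.imread("pics/side_255.png")[:480,:400*0+600]]))
E
```

```text
(no output)
```

View pics/side_255.png

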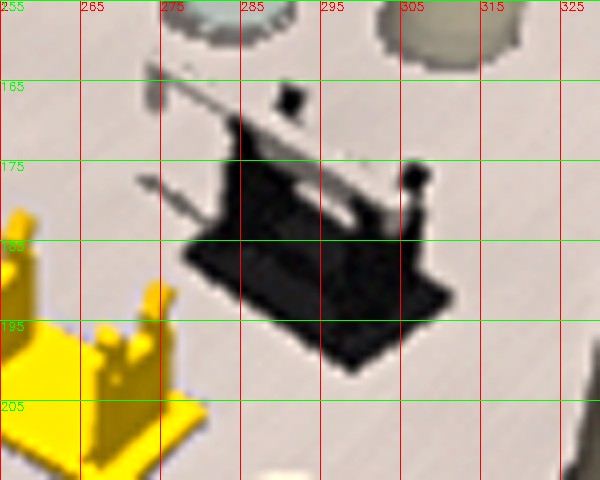

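View pics/top_280.png

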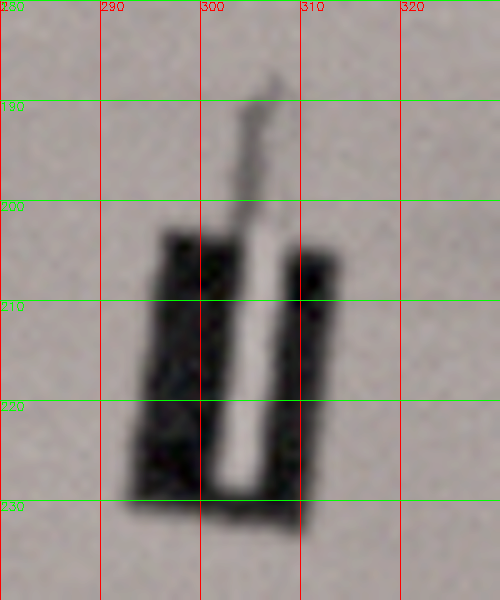

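View pics/side_190.png

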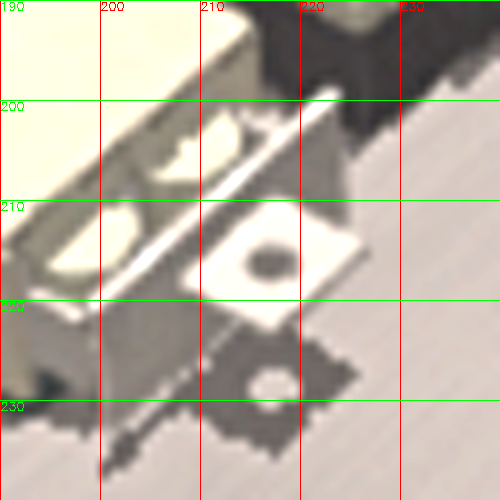

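View pics/top_195.png

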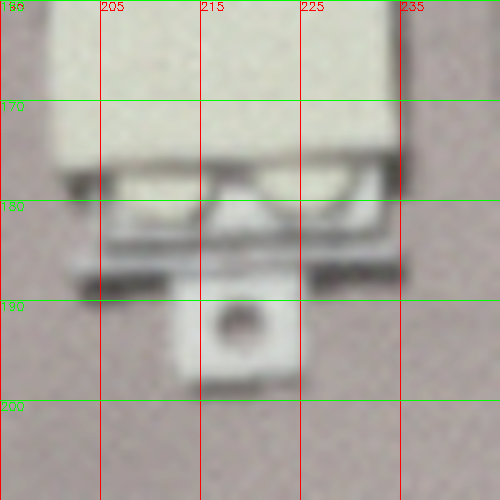

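```bash
python3 - <<'E'
import numpy as np, cv2
from h import *
g={n:cv2.cvtColor(np.load(n+"0.npz")['p'],cv2.COLOR_RGB2GRAY).astype(float) for n in("side","top")}
d={n:np.load(n+"0.npz")['d'] for n in g}
# hole
def blobc(n,b):
    x0,y0,x1,y1=b; c=g[n][y0:y1,x0:x1]; hi=np.percentile(c,85); w=np.clip(hi-15-c,0,None)
    yy,xx=np.mgrid[y0:y1,x0:x1]; 
    return (w*xx).sum()/w.sum(),(w*yy).sum()/w.sum(),hi,c.min()
hs=blobc('side',(213,213,221,219)); ht=blobc('top',(215,188,223,196))
print(hs,ht)
print('hole side',plane('side',[hs[:2]],.058),plane('side',[hs[:2]],.054),'top',plane('top',[ht[:2]],.06),plane('top',[ht[:2]],.054), tri(hs[:2],ht[:2]))
# lip outline from top, depth check
for uv in [(212,186),(214,194),(221,196),(223,192)]: print('lip depth',deproj('top',[uv],d['top'][uv[1],uv[0]])[0])
# bar centreline in top
pts=[]
for r in range(208,227):
    row=g['top'][r,294:312]; m=row[4:15]; 
    w=np.clip(row-70,0,None); x=np.arange(294,312); k=(x>=299)&(x<=311)
    # subpixel edges at half level
    hi=np.max(row[4:15]); half=(hi+30)/2; xs=x; j=int(np.argmax(np.where(k,row,0)))
    a=j
    while row[a]>half:a-=1
    b=j
    while row[b]>half:b+=1
    l=xs[a]+(half-row[a])/(row[a+1]-row[a]); rr=xs[b]-(half-row[b])/(row[b-1]-row[b])
    pts.append(((l+rr)/2,r,rr-l))
pts=np.array(pts); print(pts[:,2].round(1))
P=plane('top',pts[:,:2],.079); c=np.polyfit(P[:,0],P[:,1],1); print('bar line y=',c,'yaw',np.arctan(c[0]),'resid',np.std(P[:,1]-np.polyval(c,P[:,0])))
print(g['top'][225:233,302:306].astype(int).tolist())
print(g['top'][198:208,304:307].astype(int).tolist())
for r in (210,215,220,225):
    print(deproj('top',[(304,r)],d['top'][r,304])[0])
E
```

```text
(np.float64(216.76780758556893), np.float64(215.86031452358927), np.float64(176.0), np.float64(76.0)) (np.float64(218.42003853564546), np.float64(191.635838150289), np.float64(140.0), np.float64(76.0))
hole side [[0.61149986 0.05503107 0.058     ]] [[0.61429309 0.05221015 0.054     ]] top [[0.61170918 0.0563205  0.06      ]] [[0.61267768 0.05690251 0.054     ]] (array([0.61132923, 0.05605743, 0.05908782]), np.float64(0.001245470935826227))
lip depth [0.63066676 0.07852489 0.07898861]
lip depth [0.60342235 0.07347916 0.05731903]
lip depth [0.5939638  0.04618077 0.06508773]
lip depth [0.61061387 0.03929167 0.05564183]
[3.6 3.9 4.1 4.1 4.1 3.8 3.6 3.7 3.8 4.  3.9 4.  3.9 3.8 3.6 3.7 3.8 3.9
 4.1]
bar line y= [-0.16199844 -0.18283103] yaw -0.16060321358072807 resid 0.0002830477140833429
[[89, 116, 120, 104], [98, 113, 116, 95], [97, 111, 108, 82], [75, 88, 88, 66], [41, 47, 49, 37], [26, 26, 23, 24], [48, 34, 35, 38], [77, 69, 70, 67]]
[[67, 71, 92], [69, 75, 93], [65, 74, 94], [67, 82, 96], [73, 97, 105], [77, 107, 115], [70, 109, 116], [66, 110, 116], [73, 108, 119], [73, 111, 120]]
[ 0.53207634 -0.26351465  0.08066439]
[ 0.51368491 -0.2630765   0.07814058]
[ 0.49496132 -0.26228884  0.07927425]
[ 0.47648303 -0.2616941   0.07844687]
```

```bash
python3 - <<'E'
import numpy as np, cv2
from h import *
p=np.load("top0.npz")['p']; g=cv2.cvtColor(p,cv2.COLOR_RGB2GRAY); 
ps=np.load("side0.npz")['p']; gs=cv2.cvtColor(ps,cv2.COLOR_RGB2GRAY)
yaw=-0.1606; u=np.array([np.cos(yaw),np.sin(yaw),0])
e1=plane('top',[(303.2,228.4)],.079)[0]; e1b=plane('top',[(303.2,228.4)],.061)[0]
e2=plane('top',[(306,201.3)],.079)[0]
print('bar -x end',e1,e1b,'+x end',e2,np.linalg.norm(e2-e1))
el=plane('top',[(307.2,187.8)],.07)[0]; print('elbow top',el, 'orig from elbow',el-u*.1095)
for z in (.0745,.07): print('elbow side',plane('side',[(272.5,163)],z)[0])
print('nib tip side',plane('side',[(273.8,168)],.04)[0])
# base black mask
m=((g<45)).astype(np.uint8); m[:,:290]=0;m[:,318:]=0;m[:200]=0;m[235:]=0
m=cv2.morphologyEx(m,cv2.MORPH_CLOSE,np.ones((9,9)))
c=max(cv2.findContours(m,0,cv2.CHAIN_APPROX_NONE)[0],key=cv2.contourArea).reshape(-1,2)
Q=plane('top',c,.01)[:,:2].astype(np.float32); r=cv2.minAreaRect(Q); print('base rect',r)
# base corners side view labels
# housing top
def rect(b,th,z):
    x0,y0,x1,y1=b; m=np.zeros_like(g); s=p[y0:y1,x0:x1].astype(int); m[y0:y1,x0:x1]=(g[y0:y1,x0:x1]>th)
    c=max(cv2.findContours(m,0,cv2.CHAIN_APPROX_NONE)[0],key=cv2.contourArea).reshape(-1,2)
    r=cv2.minAreaRect(plane('top',c,z)[:,:2].astype(np.float32)); return r
print('housing',rect((195,118,240,177),135,.09),'spare',rect((148,125,192,183),135,.09))
print(g[150,190:245:1]); 
# left/right edges of housing
def edges(r0,r1,xa,xb,z,th):
    o=[]
    for r in range(r0,r1):
        row=g[r,xa:xb].astype(float); k=np.where((row[:-1]-th)*(row[1:]-th)<0)[0]
        if len(k): k=k[0]; o.append((xa+k+(th-row[k])/(row[k+1]-row[k]),r))
    P=plane('top',o,z); f=np.polyfit(P[:,0],P[:,1],1); return f, np.polyval(f,.611),np.std(P[:,1]-np.polyval(f,P[:,0]))
print('L',edges(128,172,194,206,.09,125)); print('R',edges(128,172,228,240,.09,110))
print('lipL',edges(188,197,208,216,.06,125),'lipR',edges(188,197,222,230,.06,125))
o=[]
for x in range(205,232):
    col=g[170:182,x].astype(float); th=115; k=np.where((col[:-1]>=th)&(col[1:]<th))[0]
    if len(k): k=k[0]; o.append((x,170+k+(th-col[k])/(col[k+1]-col[k])))
P=plane('top',o,.09); print('front edge',np.polyfit(P[:,1],P[:,0],1),len(o))
E
```

```text
bar -x end [ 0.46392516 -0.25823021  0.079     ] [ 0.46524235 -0.25991621  0.061     ] +x end [ 0.56473942 -0.27232929  0.079     ] 0.10179538261092513
elbow top [ 0.61716354 -0.27969968  0.07      ] orig from elbow [ 0.50907264 -0.26218947  0.07      ]
elbow side [ 0.61804382 -0.27269631  0.0745    ]
elbow side [ 0.62127194 -0.27748049  0.07      ]
nib tip side [ 0.62064525 -0.28691648  0.04      ]
base rect ((0.5113778114318848, -0.2652900218963623), (0.06399541348218918, 0.10396093130111694), 80.69682312011719)
housing ((0.7693549394607544, 0.06262068450450897), (0.1929553598165512, 0.12369287759065628), 1.8192698955535889) spare ((0.7571664452552795, 0.2420482337474823), (0.1923828125, 0.11930090934038162), 0.7912719249725342)
[ 98 104 112 110 106 107 105 106 107 116 134 142 140 140 142 140 140 141
 140 141 142 142 138 140 140 142 140 139 139 139 143 140 142 142 142 141
 141 139 141 141 138 138 131 112  83  98 108 109 110 110 110 106 110 111
 100]
L (array([0.03174916, 0.10093421]), np.float64(0.12033294844734542), np.float64(0.0009523847325633695))
R (array([ 0.02848433, -0.02443526]), np.float64(-0.007031336581469667), np.float64(0.0006506039474422512))
lipL (array([-0.07564713,  0.1265845 ]), np.float64(0.08036410506116336), np.float64(0.0011784043274470073)) lipR (array([ 0.07485346, -0.01232086]), np.float64(0.033414605297853554), np.float64(0.00033870191983640513))
front edge [-0.02742292  0.67100976] 27
```

Measured so far, and consistent with the given sizes:
- **Hook:** origin about (0.512, -0.2655), yaw -0.16. The bar measures 101.8 mm long.
- **Hole:** about (0.6115, 0.056), z 0.059 from triangulation.
- **Unit:** yaw about 0.029.

Next I'll work out the first move.

```bash
cat >> h.py <<'E'
def go(x,y,z,hyaw):
    "tool-axis move needed from measured pose to put TCP at x,y,z with hook yaw hyaw"
    from cell import status
    s=status.observe(); A=R.from_euler('xyz',s['tool_rot']); B=R.from_euler('xyz',[-np.pi/2,0,hyaw-np.pi/2])
    d=A.inv().apply(np.array([x,y,z])-s['tool_pos']); r=(A.inv()*B).as_rotvec()
    print('t',round(s['time'],3),'pos',s['tool_pos'].round(4),'rot',s['tool_rot'].round(4),'F',s['contact_force'].round(2),'open',round(s['opening'],4))
    print('move d',d.round(4),'r',r.round(4))
E
python3 -c "
from h import *
go(.512,-.2655,.17,-.161)"
```

```text
t 0.1 pos [ 0.2371 -0.468   0.2431] rot [-1.5706e+00  1.3000e-03 -1.1020e+00] F [-0.96 -0.07 -0.08] open 0.0916
move d [-0.0564  0.0733  0.3367] r [ 2.000e-04  6.298e-01 -1.300e-03]
```

```bash
python3 -m creep '[{"dx":-0.005,"dz":0.04,"ry":0.08,"gripper":1},{"dx":-0.013,"dz":0.08,"ry":0.16,"gripper":1},{"dx":-0.022,"dz":0.13,"ry":0.26,"gripper":1},{"dx":-0.03,"dz":0.18,"ry":0.36,"gripper":1},{"dx":-0.038,"dy":0.02,"dz":0.23,"ry":0.45,"gripper":1},{"dx":-0.047,"dy":0.04,"dz":0.28,"ry":0.54,"gripper":1},{"dx":-0.053,"dy":0.06,"dz":0.32,"ry":0.6,"gripper":1},{"dx":-0.0564,"dy":0.0733,"dz":0.3367,"ry":0.63,"gripper":1},{"dx":-0.0564,"dy":0.0733,"dz":0.3367,"ry":0.63,"gripper":1},{"dx":-0.0564,"dy":0.0733,"dz":0.3367,"ry":0.63,"gripper":1}]' 60
python3 - <<'E'
from h import *
from cell import read_camera
go(.512,-.2655,.068,-.161)
for n in ("side","top"):
    p,d=read_camera(n); np.savez(n+"1.npz",p=p,d=d)
    c=p[130:220,230:350] if n=="side" else p[160:250,250:370]
    cv2.imwrite(f"pics/{n}1.png",cv2.resize(c[:,:,::-1],None,fx=6,fy=6,interpolation=cv2.INTER_CUBIC))
E
```

```text
t 0.1 pos [ 0.2371 -0.468   0.2431] rot [-1.5706e+00  1.3000e-03 -1.1020e+00] F [-0.96 -0.07 -0.08] open 0.0916
move d [-0.0563  0.1753  0.3367] r [ 2.000e-04  6.298e-01 -1.300e-03]invalid input at $[0]: expected keys dx, dy, dz, rx, ry, rz, gripper
```

```bash
python3 -m creep '[{"dx":-0.005,"dy":0,"dz":0.04,"rx":0,"ry":0.08,"rz":0,"gripper":1},{"dx":-0.013,"dy":0,"dz":0.08,"rx":0,"ry":0.16,"rz":0,"gripper":1},{"dx":-0.022,"dy":0,"dz":0.13,"rx":0,"ry":0.26,"rz":0,"gripper":1},{"dx":-0.03,"dy":0,"dz":0.18,"rx":0,"ry":0.36,"rz":0,"gripper":1},{"dx":-0.038,"dy":0.02,"dz":0.23,"rx":0,"ry":0.45,"rz":0,"gripper":1},{"dx":-0.047,"dy":0.04,"dz":0.28,"rx":0,"ry":0.54,"rz":0,"gripper":1},{"dx":-0.053,"dy":0.06,"dz":0.32,"rx":0,"ry":0.6,"rz":0,"gripper":1},{"dx":-0.0564,"dy":0.0733,"dz":0.3367,"rx":0,"ry":0.63,"rz":-0.001,"gripper":1},{"dx":-0.0564,"dy":0.0733,"dz":0.3367,"rx":0,"ry":0.63,"rz":-0.001,"gripper":1},{"dx":-0.0564,"dy":0.0733,"dz":0.3367,"rx":0,"ry":0.63,"rz":-0.001,"gripper":1}]' 60
python3 - <<'E'
from h import *
from cell import read_camera
go(.512,-.2655,.068,-.161)
for n in ("side","top"):
    p,d=read_camera(n); np.savez(n+"1.npz",p=p,d=d)
    c=p[130:220,230:350] if n=="side" else p[160:250,250:370]
    cv2.imwrite(f"pics/{n}1.png",cv2.resize(c[:,:,::-1],None,fx=6,fy=6,interpolation=cv2.INTER_CUBIC))
E
```

```text
time: 1.45
tool_pos: [0.5118, -0.2665, 0.1709]
tool_rot: [-1.57, -0.001, -1.732]
contact_force: [-0.5, 0.4, -0.3]
opening: 0.0918
t 1.45 pos [ 0.5118 -0.2665  0.1709] rot [-1.5702e+00 -1.4000e-03 -1.7318e+00] F [-0.47  0.4  -0.29] open 0.0918
move d [-0.0012  0.1029 -0.    ] r [-0.0006  0.      0.0014]
```

```bash
ls -la pics
```

```text
total 2816
drwxr-xr-x 2 agent agent   4096 Dec  6 10:40 .
drwxr-xr-x 3 agent agent   4096 Dec  6 10:40 ..
-rw-r--r-- 1 agent agent 285381 Dec  6 10:37 hookv.png
-rw-r--r-- 1 agent agent 453422 Dec  6 10:36 side0.png
-rw-r--r-- 1 agent agent 355267 Dec  6 10:40 side1.png
-rw-r--r-- 1 agent agent 233706 Dec  6 10:37 side_190.png
-rw-r--r-- 1 agent agent 285381 Dec  6 10:37 side_255.png
-rw-r--r-- 1 agent agent 494608 Dec  6 10:36 top0.png
-rw-r--r-- 1 agent agent 311130 Dec  6 10:40 top1.png
-rw-r--r-- 1 agent agent 195097 Dec  6 10:37 top_195.png
-rw-r--r-- 1 agent agent 249657 Dec  6 10:37 top_280.png
```

View pics/side1.png

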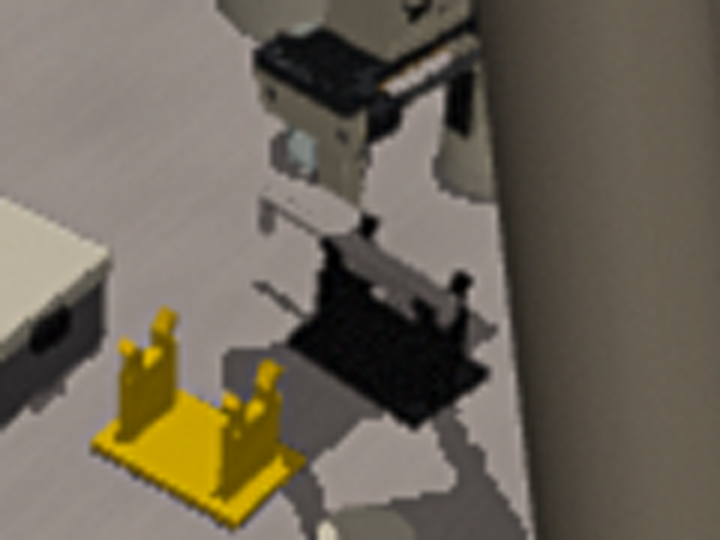

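View pics/top1.png

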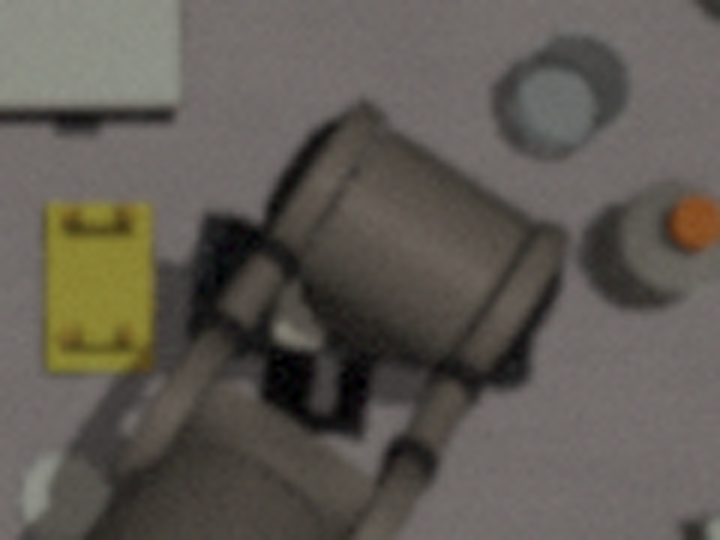

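The gripper is above the bar with its jaws either side. The top crop shows the bottle at (645,245), well to the right of the gripper body at about (510,365), so I'll descend.

```bash
python3 -m creep '[{"dx":-0.001,"dy":0.03,"dz":0,"rx":-0.0006,"ry":0,"rz":0.001,"gripper":1},{"dx":-0.001,"dy":0.06,"dz":0,"rx":-0.0006,"ry":0,"rz":0.001,"gripper":1},{"dx":-0.001,"dy":0.085,"dz":0,"rx":-0.0006,"ry":0,"rz":0.001,"gripper":1},{"dx":-0.001,"dy":0.098,"dz":0,"rx":-0.0006,"ry":0,"rz":0.001,"gripper":1},{"dx":-0.001,"dy":0.103,"dz":0,"rx":-0.0006,"ry":0,"rz":0.001,"gripper":1},{"dx":-0.001,"dy":0.103,"dz":0,"rx":-0.0006,"ry":0,"rz":0.001,"gripper":1},{"dx":-0.001,"dy":0.103,"dz":0,"rx":-0.0006,"ry":0,"rz":0.001,"gripper":0.35},{"dx":-0.001,"dy":0.103,"dz":0,"rx":-0.0006,"ry":0,"rz":0.001,"gripper":0.35},{"dx":-0.001,"dy":0.103,"dz":0,"rx":-0.0006,"ry":0,"rz":0.001,"gripper":0.35}]' 10
python3 -c "
from h import *
go(.512,-.2655,.068,-.161)"
```

```text
time: 2.68
tool_pos: [0.5125, -0.2651, 0.0678]
tool_rot: [-1.571, -0.0, -1.732]
contact_force: [-0.3, -0.4, -0.2]
opening: 0.0661
t 2.675 pos [ 0.5125 -0.2651  0.0678] rot [-1.5705e+00 -3.0000e-04 -1.7318e+00] F [-0.33 -0.45 -0.17] open 0.0661
move d [ 0.0005 -0.0002 -0.0004] r [-0.0003 -0.      0.0003]
```

```bash
python3 -m creep '[{"dx":0,"dy":0,"dz":0,"rx":0,"ry":0,"rz":0,"gripper":0.2},{"dx":0,"dy":0,"dz":0,"rx":0,"ry":0,"rz":0,"gripper":0},{"dx":0,"dy":0,"dz":0,"rx":0,"ry":0,"rz":0,"gripper":0},{"dx":0,"dy":0,"dz":0,"rx":0,"ry":0,"rz":0,"gripper":0},{"dx":0,"dy":0,"dz":0,"rx":0,"ry":0,"rz":0,"gripper":0},{"dx":0,"dy":0,"dz":0,"rx":0,"ry":0,"rz":0,"gripper":0},{"dx":0,"dy":0,"dz":0,"rx":0,"ry":0,"rz":0,"gripper":0}]' 10
python3 -c "
from h import *
go(.512,-.2655,.068,-.161)"
```

```text
time: 3.55
tool_pos: [0.5123, -0.2651, 0.0674]
tool_rot: [-1.571, -0.0, -1.732]
contact_force: [0.1, 0.0, 0.3]
opening: 0.0143
t 3.55 pos [ 0.5123 -0.2651  0.0674] rot [-1.571 -0.    -1.732] F [0.12 0.03 0.27] open 0.0143
move d [ 0.0005 -0.0006 -0.0002] r [ 0.0002 -0.0002  0.    ]
```

```bash
python3 -m creep '[{"dx":0,"dy":0,"dz":0,"rx":0,"ry":0,"rz":0,"gripper":0},{"dx":0,"dy":0,"dz":0,"rx":0,"ry":0,"rz":0,"gripper":0},{"dx":0,"dy":-0.005,"dz":0,"rx":0,"ry":0,"rz":0,"gripper":0},{"dx":0,"dy":-0.015,"dz":0,"rx":0,"ry":0,"rz":0,"gripper":0},{"dx":0,"dy":-0.03,"dz":0,"rx":0,"ry":0,"rz":0,"gripper":0},{"dx":0,"dy":-0.05,"dz":0,"rx":0,"ry":0,"rz":0,"gripper":0},{"dx":0,"dy":-0.075,"dz":0,"rx":0,"ry":0,"rz":0,"gripper":0},{"dx":0,"dy":-0.095,"dz":0,"rx":0,"ry":0,"rz":0,"gripper":0},{"dx":0,"dy":-0.1,"dz":0,"rx":0,"ry":0,"rz":0,"gripper":0},{"dx":0,"dy":-0.1,"dz":0,"rx":0,"ry":0,"rz":0,"gripper":0}]' 60
python3 - <<'E'
from h import *
from cell import read_camera
u=np.array([np.cos(.029),np.sin(.029)]); h=np.array([.6113,.0562]); t=h-u*.105; print('target tcp',t)
go(t[0],t[1],.168,.029)
for n in ("side","top"):
    p,d=read_camera(n); np.savez(n+"2.npz",p=p,d=d)
    c=p[110:210,230:350] if n=="side" else p[160:250,250:370]
    cv2.imwrite(f"pics/{n}2.png",cv2.resize(c[:,:,::-1],None,fx=6,fy=6,interpolation=cv2.INTER_CUBIC))
E
```

```text
time: 4.8
tool_pos: [0.5123, -0.265, 0.1677]
tool_rot: [-1.571, -0.0, -1.732]
contact_force: [-0.3, 0.3, -1.7]
opening: 0.0136
target tcp [0.50634415 0.05315543]
t 4.8 pos [ 0.5123 -0.265   0.1677] rot [-1.5706e+00 -3.0000e-04 -1.7320e+00] F [-0.3   0.34 -1.74] open 0.0136
move d [-3.131e-01 -3.000e-04 -5.690e-02] r [-0.0002 -0.1902  0.0003]
```

View pics/side2.png

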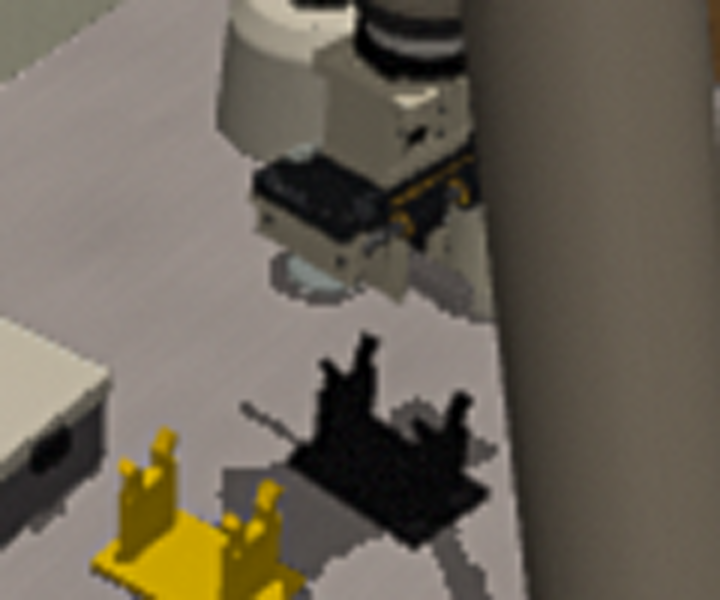

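The cradle at (390,450) is empty and the wrist shows about 1.5 N more load, so the hook is lifted. Now I'll move above the hole.

```bash
python3 -m creep '[{"dx":-0.02,"dy":0,"dz":-0.004,"rx":0,"ry":-0.01,"rz":0,"gripper":0},{"dx":-0.06,"dy":0,"dz":-0.011,"rx":0,"ry":-0.04,"rz":0,"gripper":0},{"dx":-0.11,"dy":0,"dz":-0.02,"rx":0,"ry":-0.07,"rz":0,"gripper":0},{"dx":-0.16,"dy":0,"dz":-0.029,"rx":0,"ry":-0.1,"rz":0,"gripper":0},{"dx":-0.21,"dy":0,"dz":-0.038,"rx":0,"ry":-0.13,"rz":0,"gripper":0},{"dx":-0.26,"dy":0,"dz":-0.047,"rx":0,"ry":-0.16,"rz":0,"gripper":0},{"dx":-0.295,"dy":0,"dz":-0.053,"rx":0,"ry":-0.18,"rz":0,"gripper":0},{"dx":-0.31,"dy":0,"dz":-0.056,"rx":0,"ry":-0.188,"rz":0,"gripper":0},{"dx":-0.3131,"dy":0,"dz":-0.0569,"rx":0,"ry":-0.19,"rz":0,"gripper":0},{"dx":-0.3131,"dy":0,"dz":-0.0569,"rx":0,"ry":-0.19,"rz":0,"gripper":0},{"dx":-0.3131,"dy":0.04,"dz":-0.0569,"rx":0,"ry":-0.19,"rz":0,"gripper":0},{"dx":-0.3131,"dy":0.055,"dz":-0.0569,"rx":0,"ry":-0.19,"rz":0,"gripper":0},{"dx":-0.3131,"dy":0.055,"dz":-0.0569,"rx":0,"ry":-0.19,"rz":0,"gripper":0},{"dx":-0.3131,"dy":0.055,"dz":-0.0569,"rx":0,"ry":-0.19,"rz":0,"gripper":0}]' 60
python3 - <<'E'
from h import *
from cell import read_camera
go(.50634,.05316,.113,.029)
for n,b in (("side",(170,170,260,245)),("top",(180,160,260,220))):
    p,d=read_camera(n); np.savez(n+"3.npz",p=p,d=d); x0,y0,x1,y1=b;s=8
    c=cv2.convertScaleAbs(cv2.resize(p[y0:y1,x0:x1,::-1],None,fx=s,fy=s,interpolation=cv2.INTER_CUBIC),alpha=1.3)
    for k in range(0,x1-x0,10): cv2.putText(c,str(x0+k),(k*s,10),0,.4,(0,0,255),1);cv2.line(c,(k*s,0),(k*s,12),(0,0,255),1)
    for k in range(0,y1-y0,10): cv2.putText(c,str(y0+k),(0,k*s+10),0,.4,(0,255,0),1);cv2.line(c,(0,k*s),(12,k*s),(0,255,0),1)
    cv2.imwrite(f"pics/{n}3.png",c)
E
```

```text
time: 6.65
tool_pos: [0.5072, 0.0527, 0.1134]
tool_rot: [-1.569, -0.0, -1.543]
contact_force: [0.3, -0.2, -1.6]
opening: 0.0136
t 6.65 pos [0.5072 0.0527 0.1134] rot [-1.5695e+00 -1.0000e-04 -1.5426e+00] F [ 0.27 -0.21 -1.64] open 0.0136
move d [-0.0005  0.0004 -0.0008] r [-0.0013 -0.0008  0.0001]
```

View pics/side3.png

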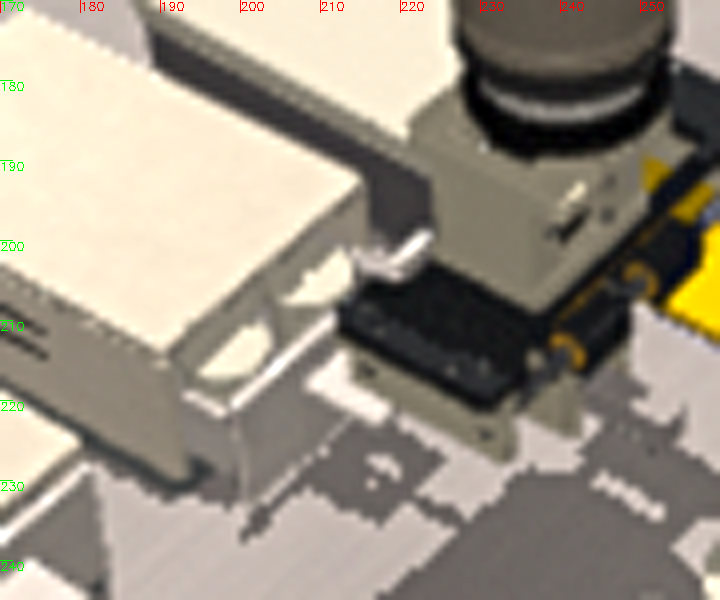

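View pics/top3.png

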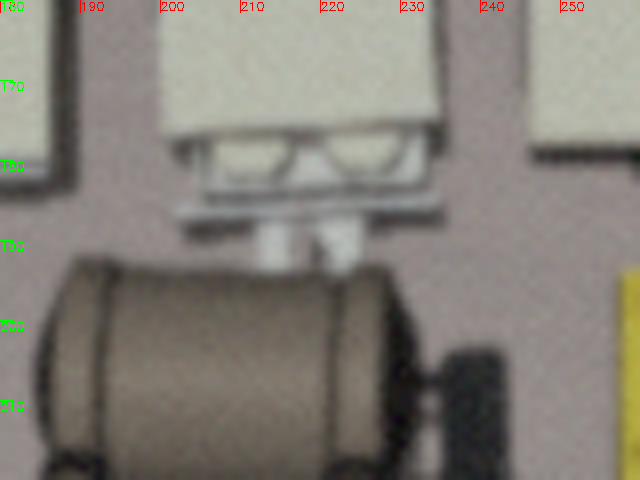

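```bash
python3 - <<'E'
from h import *
f=np.load("top3.npz")['p']; g=cv2.cvtColor(f,cv2.COLOR_RGB2GRAY)
u=np.array([np.cos(.0282),np.sin(.0282),0]); v=np.array([-u[1],u[0],0]); T=np.array([.5072,.0527,.1154])
for k in (.06,.08,.105,.1095): print(k,proj('top',T+u*k)[0].round(2),'L/R',proj('top',T+u*k+v*.0045)[0].round(2),proj('top',T+u*k-v*.0045)[0].round(2))
print('nib tip',proj('top',T+u*.105-[0,0,.03])[0].round(2),'hole',proj('top',[.6113,.0562,.06])[0].round(2))
print('cols 208..230'); 
for r in range(182,195): print(r,g[r,208:230])
x0,y0,x1,y1=200,178,240,198;s=18
c=cv2.resize(f[y0:y1,x0:x1,::-1],None,fx=s,fy=s,interpolation=cv2.INTER_NEAREST);c=cv2.convertScaleAbs(c,alpha=1.5)
for P in (T+u*.105,T+u*.1095,T+u*.08):
    q=(proj('top',P)[0]-[x0,y0]+.5)*s; cv2.circle(c,tuple(int(i) for i in q),3,(0,0,255),-1)
q=(proj('top',[.6113,.0562,.06])[0]-[x0,y0]+.5)*s; cv2.circle(c,tuple(int(i) for i in q),4,(255,0,0),1)
cv2.imwrite("pics/top3z.png",c)
E
```

```text
0.06 [217.55 201.26] L/R [216.32 201.32] [218.78 201.2 ]
0.08 [217.36 195.86] L/R [216.13 195.92] [218.58 195.8 ]
0.105 [217.12 189.14] L/R [215.9 189.2] [218.34 189.08]
0.1095 [217.08 187.93] L/R [215.86 188.  ] [218.3  187.87]
nib tip [217.93 190.45] hole [218.45 191.74]
cols 208..230
182 [114 108 106 112 110 103  95 104 120 130 128 126 124 123 114 101  99 106
 108 107 109 114]
183 [115 109 109 111 110 106  97 100 106 106 100 101  99  95  94  84  81  83
  90  85  83  84]
184 [86 85 81 87 89 87 85 84 92 89 89 88 91 96 97 93 92 94 92 87 92 96]
185 [ 94  90  90  95  98 100 103 106 110 104 108 110 116 115 111 111 107 108
 108 105 108 106]
186 [108 107 104 107 114 116 117 116 114 108 104 108 109 107 105 103 100  86
  76  69  73  71]
187 [ 79  76  73  81  95 106 113 108 101  95  95 102 115 118 122 117 116  91
  65  50  49  52]
188 [ 55  57  60  78 111 127 132 125 113 105 107 115 131 137 137 136 129  98
  68  62  66  74]
189 [ 74  74  80  93 121 135 140 131 113 105 101 104 125 142 143 137 130 104
  84  83  85  99]
190 [ 97 100 101 108 125 137 138 131 110 103  96  83 111 128 137 141 130 109
 102 101 103 108]
191 [105 107 109 111 124 138 140 132 108 106  94  73  87 121 138 139 132 106
 103 103 105 106]
192 [ 99  98 104 111 122 135 136 132 115 105  90  69  88 110 131 126 112  95
  93  92  99 104]
193 [ 79  85  90  95 107 115 118 112  98  89  82  71  84 102 113 105  80  68
  63  65  75  93]
194 [58 62 62 70 70 75 74 72 66 66 58 56 62 74 80 75 62 57 53 53 54 84]
```

View pics/top3z.png

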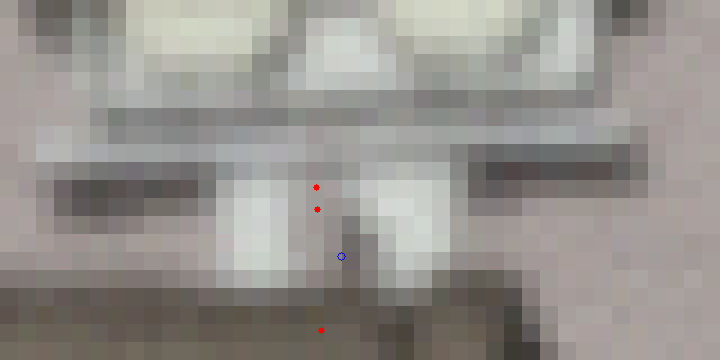

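The rod is over the lip at columns 216–218 in the top view, which matches the prediction. Its end is low in contrast and may lie 2–4 mm further out than expected. I'll raise and swing the hook so both cameras see the nib clear, and measure it in the grip.

```bash
python3 -m creep '[{"dx":0,"dy":-0.03,"dz":0,"rx":0,"ry":0,"rz":0,"gripper":0},{"dx":0,"dy":-0.055,"dz":0,"rx":0,"ry":0,"rz":0,"gripper":0},{"dx":0,"dy":-0.06,"dz":0,"rx":0,"ry":-0.16,"rz":0,"gripper":0},{"dx":0,"dy":-0.06,"dz":0,"rx":0,"ry":-0.32,"rz":0,"gripper":0},{"dx":0,"dy":-0.06,"dz":0,"rx":0,"ry":-0.48,"rz":0,"gripper":0},{"dx":0,"dy":-0.06,"dz":0,"rx":0,"ry":-0.64,"rz":0,"gripper":0},{"dx":0,"dy":-0.06,"dz":0,"rx":0,"ry":-0.8,"rz":0,"gripper":0},{"dx":0,"dy":-0.06,"dz":0,"rx":0,"ry":-0.9,"rz":0,"gripper":0},{"dx":0,"dy":-0.06,"dz":0,"rx":0,"ry":-0.9,"rz":0,"gripper":0},{"dx":0,"dy":-0.06,"dz":0,"rx":0,"ry":-0.9,"rz":0,"gripper":0}]' 60
python3 - <<'E'
from h import *
from cell import read_camera,status
s=status.observe(); T=s['tool_pos']+[0,0,.002]; y=s['tool_rot'][2]+np.pi/2; print(T,y,s['time'])
u=np.array([np.cos(y),np.sin(y),0])
for n in ("side","top"):
    p,d=read_camera(n); np.savez(n+"4.npz",p=p,d=d)
    q=proj(n,T+u*.105-[0,0,.015])[0]; x0,y0=int(q[0])-30,int(q[1])-25; x1=x0+60;y1=y0+50;sc=12
    c=cv2.convertScaleAbs(cv2.resize(p[y0:y1,x0:x1,::-1],None,fx=sc,fy=sc,interpolation=cv2.INTER_CUBIC),alpha=1.4)
    for k in range(0,x1-x0,10): cv2.putText(c,str(x0+k),(k*sc,10),0,.4,(0,0,255),1);cv2.line(c,(k*sc,0),(k*sc,12),(0,0,255),1)
    for k in range(0,y1-y0,10): cv2.putText(c,str(y0+k),(0,k*sc+10),0,.4,(0,255,0),1);cv2.line(c,(0,k*sc),(12,k*sc),(0,255,0),1)
    for P in (T+u*.105,T+u*.105-[0,0,.03],T+u*.05):
        q=(proj(n,P)[0]-[x0,y0]+.5)*sc; cv2.circle(c,tuple(int(i) for i in q),3,(0,0,255),-1)
    cv2.imwrite(f"pics/{n}4.png",c)
E
```

```text
time: 8.0
tool_pos: [0.5066, 0.0531, 0.1729]
tool_rot: [-1.57, -0.0, -0.644]
contact_force: [0.4, -0.8, -1.7]
opening: 0.0137
[0.50658722 0.05313371 0.17488854] 0.9268787247917649 8.0
```

View pics/side4.png

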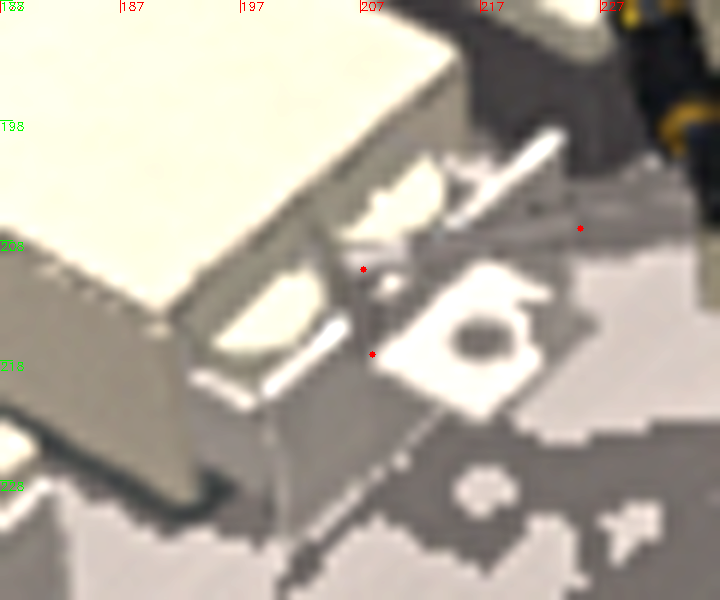

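View pics/top4.png

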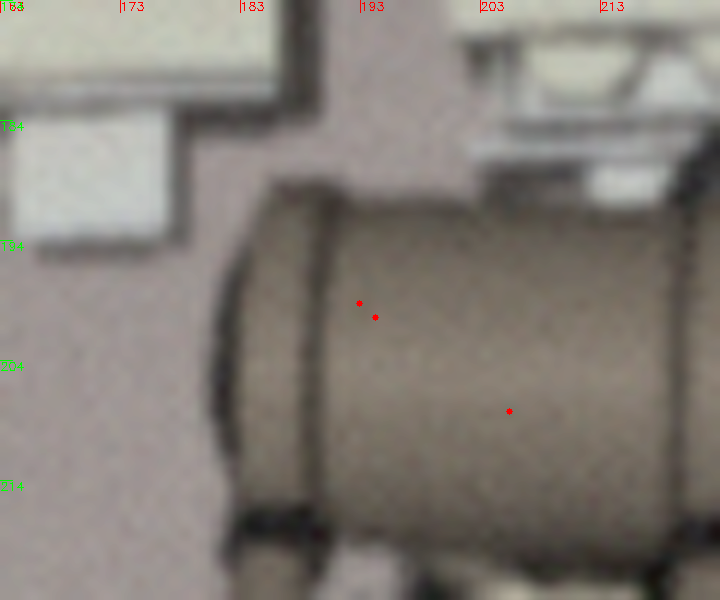

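```bash
python3 - <<'E'
from h import *
f=np.load("side4.npz"); d=f['d']; y=.92688; u=np.array([np.cos(y),np.sin(y),0]);v=np.array([-u[1],u[0],0]); T=np.array([.50659,.05313,.17489])
yy,xx=np.mgrid[190:226,196:232]; uv=np.c_[xx.ravel(),yy.ravel()]; P=deproj('side',uv,d[yy,xx].ravel())
L=np.c_[(P-T)@u,(P-T)@v,P[:,2]-T[2]]
m=(L[:,0]>.045)&(L[:,0]<.13)&(abs(L[:,1])<.02)&(L[:,2]>-.045)&(L[:,2]<.02)
for a,b in zip(uv[m],L[m]): print(a,(b*1000).round(1))
x0,y0,x1,y1=196,196,226,222
c=cv2.resize(f['p'][y0:y1,x0:x1,::-1],None,fx=22,fy=22,interpolation=cv2.INTER_NEAREST); cv2.imwrite("pics/side4z.png",cv2.convertScaleAbs(c,alpha=1.4))
E
```

```text
[224 203] [50.6 -7.8  7.5]
[225 203] [47.9 -5.4  9. ]
[226 203] [45.1 -4.2  9.4]
[224 204] [51.6 -3.1  8. ]
[225 204] [49.3  1.2 11.3]
[226 204] [46.1  0.4  9.7]
[222 205] [58.  -2.3  6.2]
[223 205] [55.4  0.4  8. ]
[224 205] [52.4  0.6  7.5]
[225 205] [50.1  4.5 10.4]
[226 205] [47.2  4.9 10.1]
[217 206] [73.3 -1.9  6.3]
[218 206] [70.4 -1.1  6.4]
[219 206] [67.7  0.6  7.2]
[220 206] [64.4 -1.2  4.8]
[221 206] [61.3 -1.7  3.4]
[222 206] [59.4  5.3  9.5]
[223 206] [55.8  1.8  5.3]
[224 206] [52.7  1.1  3.9]
[225 206] [50.9  8.   9.8]
[226 206] [47.6  6.3  7.4]
[212 207] [88.3 -2.8  5.3]
[213 207] [85.4 -2.6  4.7]
[214 207] [82.9  1.3  7.7]
[215 207] [79.6 -1.5  4.3]
[216 207] [76.5 -2.1  2.9]
[217 207] [73.8  0.1  4.2]
[218 207] [70.8  0.1  3.4]
[219 207] [68.2  2.8  5.4]
[220 207] [65.5  4.6  6.3]
[221 207] [62.5  4.6  5.5]
[222 207] [59.3  3.5  3.6]
[223 207] [56.5  4.2  3.5]
[224 207] [53.5  4.6  3.2]
[225 207] [51.3  9.   6.7]
[226 207] [47.7  5.6  2.6]
[207 208] [103.8   0.6   8.4]
[208 208] [100.4  -3.6   3.5]
[209 208] [98.   1.   7.3]
[210 208] [95.   1.   6.4]
[211 208] [91.
[... 908 characters left out ...]
2.2]
[208 210] [101.9   4.4   3.2]
[209 210] [98.9  3.6  1.7]
[210 210] [96.1  5.3  2.6]
[211 210] [93.1  4.2  0.7]
[205 211] [110.7   0.4  -2.4]
[206 211] [107.9   2.4  -1.3]
[207 211] [104.6  -1.2  -5.6]
[206 212] [108.4   4.   -3.7]
[207 212] [105.3   2.9  -5.6]
[208 212] [102.3   2.   -7.3]
[206 213] [108.5   1.8 -10. ]
[207 213] [105.8   4.4  -8.3]
[208 213] [102.8   3.9  -9.6]
[206 214] [108.9   2.2 -13.8]
[207 214] [106.1   4.  -12.8]
[208 214] [103.1   4.3 -13.3]
[206 215] [109.5   5.1 -15.1]
[207 215] [106.6   5.8 -15.2]
[208 215] [103.5   4.6 -17.1]
[206 216] [109.6   3.6 -20.8]
[207 216] [ 1.062e+02 -1.000e-01 -2.530e+01]
[208 216] [103.3   0.5 -25.5]
[207 217] [106.8   1.5 -27.9]
```

View pics/side4z.png

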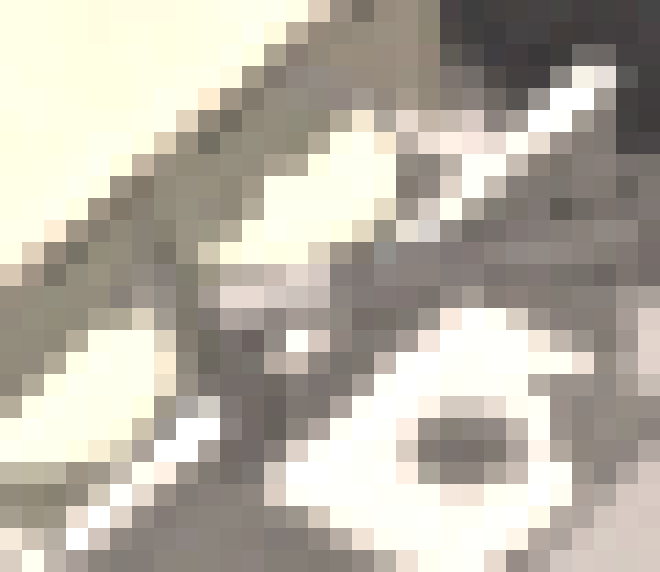

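Depth pixels on the nib put its axis 106 mm ahead of the TCP, laterally centred, with the tip about 28–30 mm down. The grip is as intended, so I'll swing back and descend to just above the lip.

```bash
python3 -c "
from h import *
go(.5053,.0529,.173,.029)"
python3 -m creep '[{"dx":0,"dy":0,"dz":0,"rx":0,"ry":0.16,"rz":0,"gripper":0},{"dx":0,"dy":0,"dz":0,"rx":0,"ry":0.32,"rz":0,"gripper":0},{"dx":0,"dy":0,"dz":0,"rx":0,"ry":0.48,"rz":0,"gripper":0},{"dx":0,"dy":0,"dz":0,"rx":0,"ry":0.64,"rz":0,"gripper":0},{"dx":0,"dy":0,"dz":0,"rx":0,"ry":0.8,"rz":0,"gripper":0},{"dx":0,"dy":0,"dz":0,"rx":0,"ry":0.898,"rz":0,"gripper":0},{"dx":0,"dy":0,"dz":0,"rx":0,"ry":0.898,"rz":0,"gripper":0},{"dx":0,"dy":0.035,"dz":0,"rx":0,"ry":0.898,"rz":0,"gripper":0},{"dx":0,"dy":0.065,"dz":0,"rx":0,"ry":0.898,"rz":0,"gripper":0},{"dx":0,"dy":0.077,"dz":0,"rx":0,"ry":0.898,"rz":0,"gripper":0},{"dx":0,"dy":0.077,"dz":0,"rx":0,"ry":0.898,"rz":0,"gripper":0},{"dx":0,"dy":0.077,"dz":0,"rx":0,"ry":0.898,"rz":0,"gripper":0}]' 60
python3 -c "
from h import *
go(.5053,.0529,.096,.029)"
```

```text
t 8.1 pos [0.5065 0.0531 0.1727] rot [-1.5707e+00 -2.0000e-04 -6.4320e-01] F [-0.43 -0.35 -0.86] open 0.0134
move d [-0.0008 -0.0003 -0.0009] r [-2.000e-04  8.986e-01  1.000e-04]
time: 9.6
tool_pos: [0.5072, 0.0531, 0.0965]
tool_rot: [-1.569, -0.0, -1.54]
contact_force: [0.8, -0.1, -1.1]
opening: 0.0135
t 9.6 pos [0.5072 0.0531 0.0965] rot [-1.5690e+00 -1.0000e-04 -1.5397e+00] F [ 0.78 -0.08 -1.07] open 0.0135
move d [ 0.0001  0.0005 -0.0019] r [-0.0018  0.0021  0.0001]
```

```bash
python3 -m creep '[{"dx":0,"dy":0,"dz":-0.0019,"rx":-0.0018,"ry":0.002,"rz":0,"gripper":0},{"dx":0,"dy":0.003,"dz":-0.0019,"rx":-0.0018,"ry":0.002,"rz":0,"gripper":0},{"dx":0,"dy":0.006,"dz":-0.0019,"rx":-0.0018,"ry":0.002,"rz":0,"gripper":0},{"dx":0,"dy":0.008,"dz":-0.0019,"rx":-0.0018,"ry":0.002,"rz":0,"gripper":0},{"dx":0,"dy":0.0095,"dz":-0.0019,"rx":-0.0018,"ry":0.002,"rz":0,"gripper":0},{"dx":0,"dy":0.011,"dz":-0.0019,"rx":-0.0018,"ry":0.002,"rz":0,"gripper":0}]' 60
python3 -c "
from h import *
go(.5053,.0529,.068,.029)"
```

```text
time: 10.35
tool_pos: [0.5045, 0.0531, 0.0843]
tool_rot: [-1.573, 0.0, -1.542]
contact_force: [0.1, -0.2, -1.9]
opening: 0.0136
t 10.35 pos [0.5045 0.0531 0.0843] rot [-1.5729  0.     -1.542 ] F [ 0.06 -0.25 -1.88] open 0.0136
move d [0.0002 0.0163 0.0008] r [ 0.0021 -0.0002 -0.    ]
```

The tip is about 4 mm below the lip's upper face with no contact force, so it is in the hole. I'll go on down to full depth.

```bash
python3 -m creep '[{"dx":0,"dy":0.003,"dz":0.0006,"rx":0.001,"ry":0,"rz":0,"gripper":0},{"dx":0,"dy":0.006,"dz":0.0006,"rx":0.001,"ry":0,"rz":0,"gripper":0},{"dx":0,"dy":0.01,"dz":0.0006,"rx":0.001,"ry":0,"rz":0,"gripper":0},{"dx":0,"dy":0.014,"dz":0.0006,"rx":0.001,"ry":0,"rz":0,"gripper":0},{"dx":0,"dy":0.016,"dz":0.0006,"rx":0.001,"ry":0,"rz":0,"gripper":0},{"dx":0,"dy":0.016,"dz":0.0006,"rx":0.001,"ry":0,"rz":0,"gripper":0},{"dx":0,"dy":0.016,"dz":0.0006,"rx":0.001,"ry":0,"rz":0,"gripper":0}]' 60
python3 - <<'E'
from h import *
from cell import read_camera
go(.5053,.0529,.068,.029)
for n,b in (("side",(170,170,260,245)),("top",(180,160,260,220))):
    p,d=read_camera(n); np.savez(n+"5.npz",p=p,d=d); x0,y0,x1,y1=b;s=8
    c=cv2.convertScaleAbs(cv2.resize(p[y0:y1,x0:x1,::-1],None,fx=s,fy=s,interpolation=cv2.INTER_CUBIC),alpha=1.3)
    cv2.imwrite(f"pics/{n}5.png",c)
E
```

```text
time: 11.22
tool_pos: [0.5051, 0.0531, 0.0685]
tool_rot: [-1.572, 0.0, -1.542]
contact_force: [0.2, 0.4, -2.0]
opening: 0.0137
t 11.225 pos [0.5051 0.0531 0.0685] rot [-1.5717  0.     -1.542 ] F [ 0.24  0.44 -1.99] open 0.0137
move d [0.0002 0.0005 0.0001] r [ 0.0009 -0.0002 -0.    ]
```

View pics/top5.png

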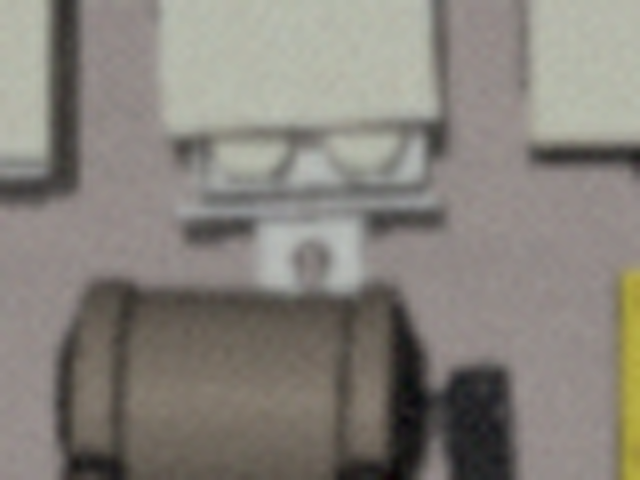

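View pics/side5.png

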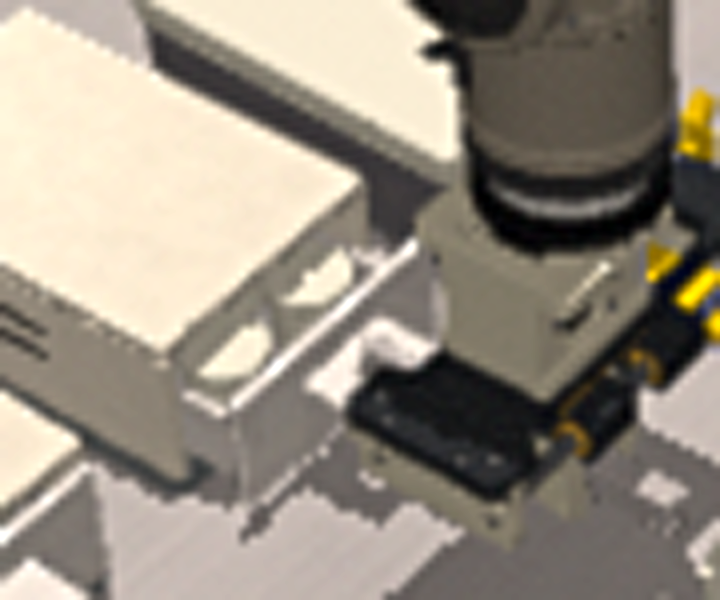

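The top view shows the rod end inside the hole at (312,255) and the wrist reads no contact force. Now a gentle start to the pull.

```bash
python3 -m creep '[{"dx":0,"dy":0,"dz":-0.0015,"rx":0,"ry":0,"rz":0,"gripper":0},{"dx":0,"dy":0,"dz":-0.003,"rx":0,"ry":0,"rz":0,"gripper":0},{"dx":0,"dy":0,"dz":-0.004,"rx":0,"ry":0,"rz":0,"gripper":0},{"dx":0,"dy":0,"dz":-0.005,"rx":0,"ry":0,"rz":0,"gripper":0},{"dx":0,"dy":0,"dz":-0.006,"rx":0,"ry":0,"rz":0,"gripper":0},{"dx":0,"dy":0,"dz":-0.0075,"rx":0,"ry":0,"rz":0,"gripper":0},{"dx":0,"dy":0,"dz":-0.009,"rx":0,"ry":0,"rz":0,"gripper":0}]' 60
python3 -c "
from h import *
go(.5053,.0529,.068,.029)"
```

```text
time: 12.2
tool_pos: [0.4972, 0.0528, 0.0687]
tool_rot: [-1.569, -0.0, -1.542]
contact_force: [5.2, 0.6, -3.4]
opening: 0.0134
t 12.2 pos [0.4972 0.0528 0.0687] rot [-1.5692e+00 -1.0000e-04 -1.5421e+00] F [ 5.16  0.62 -3.4 ] open 0.0134
move d [0.0001 0.0007 0.0081] r [-0.0016 -0.0003  0.0001]
```

```bash
python3 -m creep '[{"dx":0,"dy":0,"dz":-0.002,"rx":0,"ry":0,"rz":0,"gripper":0},{"dx":0,"dy":0,"dz":-0.005,"rx":0,"ry":0,"rz":0,"gripper":0},{"dx":0,"dy":0,"dz":-0.008,"rx":0,"ry":0,"rz":0,"gripper":0},{"dx":0,"dy":0,"dz":-0.011,"rx":0,"ry":0,"rz":0,"gripper":0},{"dx":0,"dy":0,"dz":-0.014,"rx":0,"ry":0,"rz":0,"gripper":0},{"dx":0,"dy":0,"dz":-0.017,"rx":0,"ry":0,"rz":0,"gripper":0},{"dx":0,"dy":0,"dz":-0.02,"rx":0,"ry":0,"rz":0,"gripper":0},{"dx":0,"dy":0,"dz":-0.023,"rx":0,"ry":0,"rz":0,"gripper":0},{"dx":0,"dy":0,"dz":-0.026,"rx":0,"ry":0,"rz":0,"gripper":0},{"dx":0,"dy":0,"dz":-0.029,"rx":0,"ry":0,"rz":0,"gripper":0},{"dx":0,"dy":0,"dz":-0.032,"rx":0,"ry":0,"rz":0,"gripper":0},{"dx":0,"dy":0,"dz":-0.035,"rx":0,"ry":0,"rz":0,"gripper":0},{"dx":0,"dy":0,"dz":-0.038,"rx":0,"ry":0,"rz":0,"gripper":0},{"dx":0,"dy":0,"dz":-0.041,"rx":0,"ry":0,"rz":0,"gripper":0},{"dx":0,"dy":0,"dz":-0.044,"rx":0,"ry":0,"rz":0,"gripper":0},{"dx":0,"dy":0,"dz":-0.046,"rx":0,"ry":0,"rz":0,"gripper":0}]' 60
python3 -c "
from h import *
go(.5053,.0529,.068,.029)"
```

```text
time: 14.2
tool_pos: [0.4499, 0.0515, 0.0685]
tool_rot: [-1.572, 0.0, -1.542]
contact_force: [4.9, -0.7, -2.8]
opening: 0.0135
t 14.2 pos [0.4499 0.0515 0.0685] rot [-1.5719  0.     -1.542 ] F [ 4.89 -0.65 -2.78] open 0.0135
move d [0.0002 0.0004 0.0555] r [ 0.0011 -0.0002 -0.    ]
```

Steady drag of 5 N with no slipping. From here I'll take short advances of at most 2 mm per call, reading the force each time.

```bash
python3 -m creep '[{"dx":0,"dy":0,"dz":-0.002,"rx":0,"ry":0,"rz":0,"gripper":0},{"dx":0,"dy":0,"dz":-0.004,"rx":0,"ry":0,"rz":0,"gripper":0},{"dx":0,"dy":0,"dz":-0.006,"rx":0,"ry":0,"rz":0,"gripper":0}]' 60
python3 -m creep '[{"dx":0,"dy":0,"dz":-0.001,"rx":0,"ry":0,"rz":0,"gripper":0},{"dx":0,"dy":0,"dz":-0.002,"rx":0,"ry":0,"rz":0,"gripper":0}]' 60
```

```text
time: 14.58
tool_pos: [0.444, 0.0513, 0.0685]
tool_rot: [-1.572, 0.0, -1.542]
contact_force: [4.9, -0.5, -2.8]
opening: 0.014
time: 14.82
tool_pos: [0.4421, 0.0513, 0.0685]
tool_rot: [-1.572, 0.0, -1.542]
contact_force: [4.4, -1.2, -3.1]
opening: 0.0137
```

```bash
python3 -m creep '[{"dx":0,"dy":0,"dz":-0.001,"rx":0,"ry":0,"rz":0,"gripper":0},{"dx":0,"dy":0,"dz":-0.002,"rx":0,"ry":0,"rz":0,"gripper":0}]' 60
```

```text
time: 15.08
tool_pos: [0.44, 0.0512, 0.0685]
tool_rot: [-1.572, 0.0, -1.542]
contact_force: [4.7, -0.2, -2.8]
opening: 0.0133
```

```bash
python3 -m creep '[{"dx":0,"dy":0,"dz":-0.001,"rx":0,"ry":0,"rz":0,"gripper":0},{"dx":0,"dy":0,"dz":-0.002,"rx":0,"ry":0,"rz":0,"gripper":0}]' 60
```

```text
time: 15.32
tool_pos: [0.438, 0.0512, 0.0685]
tool_rot: [-1.572, 0.0, -1.542]
contact_force: [5.1, -0.0, -3.0]
opening: 0.0135
```

```bash
python3 -m creep '[{"dx":0,"dy":0,"dz":-0.001,"rx":0,"ry":0,"rz":0,"gripper":0},{"dx":0,"dy":0,"dz":-0.002,"rx":0,"ry":0,"rz":0,"gripper":0}]' 60
```

```text
time: 15.58
tool_pos: [0.436, 0.0511, 0.0685]
tool_rot: [-1.572, 0.0, -1.542]
contact_force: [4.9, -0.5, -1.9]
opening: 0.0137
```

```bash
python3 -m creep '[{"dx":0,"dy":0,"dz":-0.001,"rx":0,"ry":0,"rz":0,"gripper":0},{"dx":0,"dy":0,"dz":-0.002,"rx":0,"ry":0,"rz":0,"gripper":0}]' 60
```

```text
time: 15.82
tool_pos: [0.434, 0.051, 0.0685]
tool_rot: [-1.572, 0.0, -1.542]
contact_force: [4.7, -0.3, -2.8]
opening: 0.0136
```

```bash
python3 -m creep '[{"dx":0,"dy":0,"dz":-0.001,"rx":0,"ry":0,"rz":0,"gripper":0},{"dx":0,"dy":0,"dz":-0.002,"rx":0,"ry":0,"rz":0,"gripper":0}]' 60
```

```text
time: 16.08
tool_pos: [0.432, 0.051, 0.0685]
tool_rot: [-1.572, 0.0, -1.542]
contact_force: [4.7, -1.3, -3.1]
opening: 0.0134
```

```bash
python3 -m creep '[{"dx":0,"dy":0,"dz":-0.001,"rx":0,"ry":0,"rz":0,"gripper":0},{"dx":0,"dy":0,"dz":-0.002,"rx":0,"ry":0,"rz":0,"gripper":0}]' 60
```

```text
time: 16.32
tool_pos: [0.43, 0.0509, 0.0685]
tool_rot: [-1.572, 0.0, -1.542]
contact_force: [4.4, -0.2, -3.4]
opening: 0.0134
```

```bash
python3 -m creep '[{"dx":0,"dy":0,"dz":-0.001,"rx":0,"ry":0,"rz":0,"gripper":0},{"dx":0,"dy":0,"dz":-0.002,"rx":0,"ry":0,"rz":0,"gripper":0}]' 60
```

```text
time: 16.58
tool_pos: [0.4283, 0.0508, 0.0686]
tool_rot: [-1.571, -0.0, -1.542]
contact_force: [5.9, -0.6, -2.9]
opening: 0.0137
```

```bash
python3 -m creep '[{"dx":0,"dy":0,"dz":-0.0005,"rx":0,"ry":0,"rz":0,"gripper":0},{"dx":0,"dy":0,"dz":-0.001,"rx":0,"ry":0,"rz":0,"gripper":0}]' 60
```

```text
time: 16.82
tool_pos: [0.428, 0.0508, 0.0687]
tool_rot: [-1.57, -0.0, -1.542]
contact_force: [7.8, -0.8, -3.3]
opening: 0.0134
```

```bash
python3 -m creep '[{"dx":0,"dy":0,"dz":-0.0005,"rx":0,"ry":0,"rz":0,"gripper":0},{"dx":0,"dy":0,"dz":-0.001,"rx":0,"ry":0,"rz":0,"gripper":0},{"dx":0,"dy":0,"dz":-0.0015,"rx":0,"ry":0,"rz":0,"gripper":0}]' 60
```

```text
time: 17.2
tool_pos: [0.4274, 0.0507, 0.0689]
tool_rot: [-1.568, -0.0, -1.542]
contact_force: [10.0, 0.6, -6.3]
opening: 0.0136
```

```bash
python3 -m creep '[{"dx":0,"dy":0,"dz":-0.0005,"rx":0,"ry":0,"rz":0,"gripper":0},{"dx":0,"dy":0,"dz":-0.001,"rx":0,"ry":0,"rz":0,"gripper":0},{"dx":0,"dy":0,"dz":-0.0015,"rx":0,"ry":0,"rz":0,"gripper":0}]' 60
```

```text
time: 17.58
tool_pos: [0.4269, 0.0506, 0.0691]
tool_rot: [-1.566, -0.0, -1.542]
contact_force: [13.3, 0.5, -5.4]
opening: 0.0135
```

```bash
python3 -m creep '[{"dx":0,"dy":0,"dz":-0.0005,"rx":0,"ry":0,"rz":0,"gripper":0},{"dx":0,"dy":0,"dz":-0.0005,"rx":0,"ry":0,"rz":0,"gripper":0},{"dx":0,"dy":0,"dz":-0.0005,"rx":0,"ry":0,"rz":0,"gripper":0}]' 60
```

```text
time: 17.95
tool_pos: [0.4267, 0.0506, 0.0691]
tool_rot: [-1.565, -0.0, -1.542]
contact_force: [12.8, 1.1, -7.1]
opening: 0.0137
```

```bash
python3 -m creep '[{"dx":0,"dy":0,"dz":-0.0005,"rx":0,"ry":0,"rz":0,"gripper":0},{"dx":0,"dy":0,"dz":-0.0005,"rx":0,"ry":0,"rz":0,"gripper":0},{"dx":0,"dy":0,"dz":-0.0005,"rx":0,"ry":0,"rz":0,"gripper":0},{"dx":0,"dy":0,"dz":-0.0005,"rx":0,"ry":0,"rz":0,"gripper":0},{"dx":0,"dy":0,"dz":-0.0005,"rx":0,"ry":0,"rz":0,"gripper":0}]' 60; python3 -m creep '[{"dx":0,"dy":0,"dz":0,"rx":0,"ry":0,"rz":0,"gripper":0},{"dx":0,"dy":0,"dz":0,"rx":0,"ry":0,"rz":0,"gripper":0},{"dx":0,"dy":0,"dz":0,"rx":0,"ry":0,"rz":0,"gripper":0},{"dx":0,"dy":0,"dz":0,"rx":0,"ry":0,"rz":0,"gripper":0},{"dx":0,"dy":0,"dz":0,"rx":0,"ry":0,"rz":0,"gripper":0}]' 60
```

```text
time: 18.58
tool_pos: [0.4266, 0.0506, 0.0692]
tool_rot: [-1.564, -0.0, -1.542]
contact_force: [14.3, 0.5, -6.8]
opening: 0.0135
time: 19.2
tool_pos: [0.4266, 0.0506, 0.0692]
tool_rot: [-1.564, -0.0, -1.542]
contact_force: [14.3, 0.0, -7.7]
opening: 0.0135
```

Held for 1.6 s at about 14 to 15 N with the tray standing still. Now I'll ease off and centre the nib in the hole.

```bash
python3 -m creep '[{"dx":0,"dy":0,"dz":0.001,"rx":0,"ry":0,"rz":0,"gripper":0},{"dx":0,"dy":0,"dz":0.002,"rx":0,"ry":0,"rz":0,"gripper":0},{"dx":0,"dy":0,"dz":0.003,"rx":0,"ry":0,"rz":0,"gripper":0},{"dx":0,"dy":0,"dz":0.004,"rx":0,"ry":0,"rz":0,"gripper":0},{"dx":0,"dy":0,"dz":0.005,"rx":0,"ry":0,"rz":0,"gripper":0}]' 60; python3 -c "
from h import *
go(.4266,.0506,.069,.029)"
```

```text
time: 19.82
tool_pos: [0.4285, 0.0508, 0.0686]
tool_rot: [-1.571, -0.0, -1.542]
contact_force: [4.4, -0.6, -2.3]
opening: 0.0136
t 19.825 pos [0.4285 0.0508 0.0686] rot [-1.571 -0.    -1.542] F [ 4.4  -0.64 -2.32] open 0.0136
move d [ 0.0002 -0.0004 -0.0019] r [ 0.0002 -0.0003  0.    ]
```

```bash
python3 -m creep '[{"dx":0,"dy":0,"dz":0.001,"rx":0,"ry":0,"rz":0,"gripper":0},{"dx":0,"dy":0,"dz":0.002,"rx":0,"ry":0,"rz":0,"gripper":0},{"dx":0,"dy":0,"dz":0.003,"rx":0,"ry":0,"rz":0,"gripper":0},{"dx":0,"dy":0,"dz":0.004,"rx":0,"ry":0,"rz":0,"gripper":0}]' 60; python3 -c "
from h import *
go(.4285,.0506,.069,.029)"
```

```text
time: 20.32
tool_pos: [0.4312, 0.0511, 0.0683]
tool_rot: [-1.574, 0.0, -1.542]
contact_force: [-0.1, -0.1, -0.4]
opening: 0.0134
t 20.325 pos [0.4312 0.0511 0.0683] rot [-1.5739e+00  2.0000e-04 -1.5418e+00] F [-0.1  -0.05 -0.41] open 0.0134
move d [ 0.0004 -0.0007 -0.0027] r [ 0.0031  0.     -0.0002]
```

```bash
python3 -m creep '[{"dx":0,"dy":0,"dz":0.001,"rx":0,"ry":0,"rz":0,"gripper":0},{"dx":0,"dy":0,"dz":0.0025,"rx":0,"ry":0,"rz":0,"gripper":0},{"dx":0,"dy":0,"dz":0.0025,"rx":0,"ry":0,"rz":0,"gripper":0}]' 60; python3 - <<'E'
from h import *
from cell import read_camera
go(.4285,.0506,.069,.029)
b=(180,160,260,230); p,d=read_camera('top'); np.savez("top6.npz",p=p,d=d); x0,y0,x1,y1=b;s=8
cv2.imwrite("pics/top6.png",cv2.convertScaleAbs(cv2.resize(p[y0:y1,x0:x1,::-1],None,fx=s,fy=s,interpolation=cv2.INTER_CUBIC),alpha=1.3))
E
```

```text
time: 20.7
tool_pos: [0.4346, 0.0511, 0.0685]
tool_rot: [-1.572, 0.0, -1.542]
contact_force: [-0.2, -0.4, -1.8]
opening: 0.0136
t 20.7 pos [0.4346 0.0511 0.0685] rot [-1.5719  0.     -1.5419] F [-0.24 -0.36 -1.77] open 0.0136
move d [ 0.0003 -0.0005 -0.0062] r [ 0.0011 -0.0001 -0.    ]
```

View pics/top6.png

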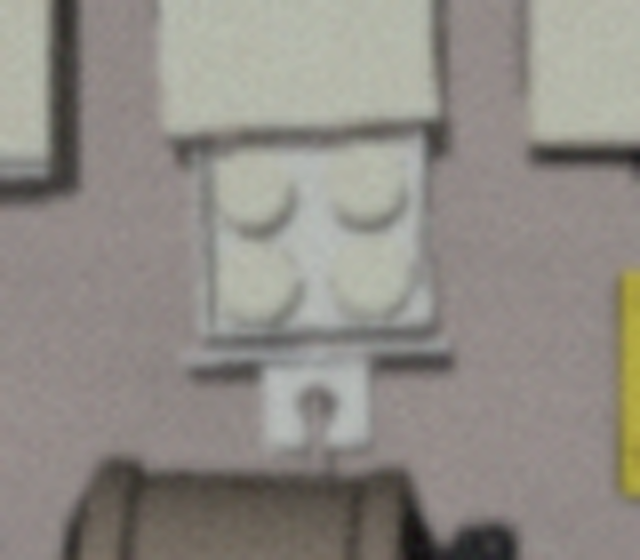

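The tray is out and the nib stands free in the middle of the hole at (318,403), with zero force. I'll lift straight out.

```bash
python3 -m creep '[{"dx":0,"dy":-0.005,"dz":0,"rx":0,"ry":0,"rz":0,"gripper":0},{"dx":0,"dy":-0.01,"dz":0,"rx":0,"ry":0,"rz":0,"gripper":0},{"dx":0,"dy":-0.016,"dz":0,"rx":0,"ry":0,"rz":0,"gripper":0},{"dx":0,"dy":-0.024,"dz":0,"rx":0,"ry":0,"rz":0,"gripper":0},{"dx":0,"dy":-0.034,"dz":0,"rx":0,"ry":0,"rz":0,"gripper":0},{"dx":0,"dy":-0.054,"dz":0,"rx":0,"ry":0,"rz":0,"gripper":0},{"dx":0,"dy":-0.08,"dz":0,"rx":0,"ry":0,"rz":0,"gripper":0},{"dx":0,"dy":-0.1,"dz":0,"rx":0,"ry":0,"rz":0,"gripper":0},{"dx":0,"dy":-0.105,"dz":0,"rx":0,"ry":0,"rz":0,"gripper":0},{"dx":0,"dy":-0.105,"dz":0,"rx":0,"ry":0,"rz":0,"gripper":0}]' 60; python3 - <<'E'
from h import *
from cell import read_camera
go(.5123,-.2651,.17,-.161)
for n,b in (("side",(190,170,280,245)),("top",(180,160,260,220))):
    p,d=read_camera(n); np.savez(n+"7.npz",p=p,d=d); x0,y0,x1,y1=b;s=8
    cv2.imwrite(f"pics/{n}7.png",cv2.convertScaleAbs(cv2.resize(p[y0:y1,x0:x1,::-1],None,fx=s,fy=s,interpolation=cv2.INTER_CUBIC),alpha=1.3))
E
```

```text
time: 22.0
tool_pos: [0.4345, 0.051, 0.1735]
tool_rot: [-1.572, -0.0, -1.542]
contact_force: [0.1, -0.2, -1.2]
opening: 0.0133
t 22.0 pos [0.4345 0.051  0.1735] rot [-1.5717 -0.     -1.542 ] F [ 0.07 -0.22 -1.18] open 0.0133
move d [0.3183 0.0034 0.0686] r [9.000e-04 1.898e-01 1.000e-04]
```

View pics/top7.png

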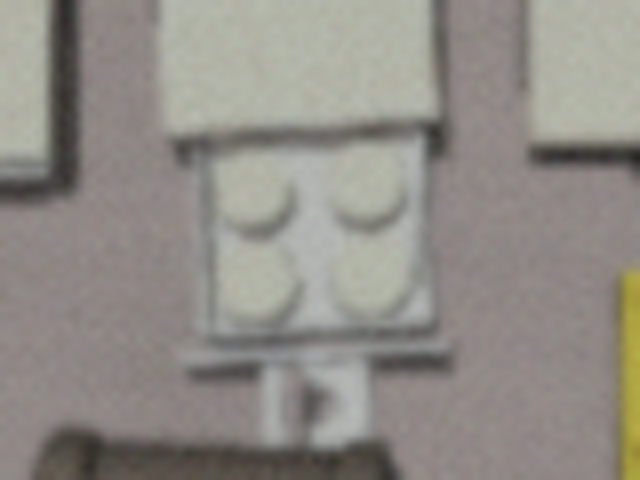

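Unhooked, and the tray stayed out. I'll swing again for a quick check of the hook's tilt in the grip before replacing it.

```bash
python3 -m creep '[{"dx":0,"dy":0,"dz":0,"rx":0,"ry":-0.16,"rz":0,"gripper":0},{"dx":0,"dy":0,"dz":0,"rx":0,"ry":-0.32,"rz":0,"gripper":0},{"dx":0,"dy":0,"dz":0,"rx":0,"ry":-0.48,"rz":0,"gripper":0},{"dx":0,"dy":0,"dz":0,"rx":0,"ry":-0.64,"rz":0,"gripper":0},{"dx":0,"dy":0,"dz":0,"rx":0,"ry":-0.8,"rz":0,"gripper":0},{"dx":0,"dy":0,"dz":0,"rx":0,"ry":-0.9,"rz":0,"gripper":0},{"dx":0,"dy":0,"dz":0,"rx":0,"ry":-0.9,"rz":0,"gripper":0},{"dx":0,"dy":0,"dz":0,"rx":0,"ry":-0.9,"rz":0,"gripper":0}]' 60; python3 - <<'E'
from h import *
from cell import read_camera,status
s=status.observe(); T=s['tool_pos']+[0,0,.002]; y=s['tool_rot'][2]+np.pi/2; print(T,s['tool_rot'],s['time'])
def ana(T,y,d):
    u=np.array([np.cos(y),np.sin(y),0]);v=np.array([-u[1],u[0],0])
    q=proj('side',T+u*.09)[0].astype(int); yy,xx=np.mgrid[q[1]-22:q[1]+22,q[0]-20:q[0]+26]; uv=np.c_[xx.ravel(),yy.ravel()]
    P=deproj('side',uv,d[yy,xx].ravel()); L=np.c_[(P-T)@u,(P-T)@v,P[:,2]-T[2]]*1000
    m=(L[:,0]>52)&(L[:,0]<98)&(abs(L[:,1])<9)&(abs(L[:,2])<9); r=L[m]; f=np.polyfit(r[:,0],r[:,2]-0*r[:,1],1); fy=np.polyfit(r[:,0],r[:,1],1)
    n=L[(L[:,0]>98)&(L[:,0]<116)&(abs(L[:,1])<9)&(L[:,2]<-8)&(L[:,2]>-33)]
    print('rod n',m.sum(),'slope z',f,'slope y',fy,'nib u min/max/mean',n[:,0].min(),n[:,0].max(),n[:,0].mean(),'v',n[:,1].mean(),'zmin',n[:,2].min(),len(n))
    print('nib slope du/dz',np.polyfit(n[:,2],n[:,0],1)[0])
ana(np.array([.50659,.05313,.17489]),.92688,np.load('side4.npz')['d'])
p,d=read_camera('side'); np.savez('side8.npz',p=p,d=d); ana(T,y,d)
q=proj('side',T)[0].astype(int); c=p[q[1]-35:q[1]+40,q[0]-60:q[0]+30]
cv2.imwrite("pics/side8.png",cv2.convertScaleAbs(cv2.resize(c[:,:,::-1],None,fx=8,fy=8,interpolation=cv2.INTER_CUBIC),alpha=1.3))
E
```

```text
time: 23.1
tool_pos: [0.4345, 0.0511, 0.1731]
tool_rot: [-1.572, 0.002, -0.644]
contact_force: [0.4, -0.3, -1.7]
opening: 0.0136
[0.43446404 0.05106076 0.17508247] [-1.57196837  0.00167431 -0.64397861] 23.1
rod n 47 slope z [-0.00661126  4.777203  ] slope y [0.00306193 1.82194682] nib u min/max/mean 102.78877399873018 109.64843888071806 106.21098160079474 v 3.1831497756109757 zmin -27.85834539470933 13
nib slope du/dz -0.006986428323347683
rod n 48 slope z [-0.01812235  5.721887  ] slope y [-0.01540317  3.41490397] nib u min/max/mean 101.46677336025627 110.61237425957545 106.11387149477142 v 2.430532059733631 zmin -26.724808715962027 15
nib slope du/dz 0.036567985419236775
```

View pics/side8.png

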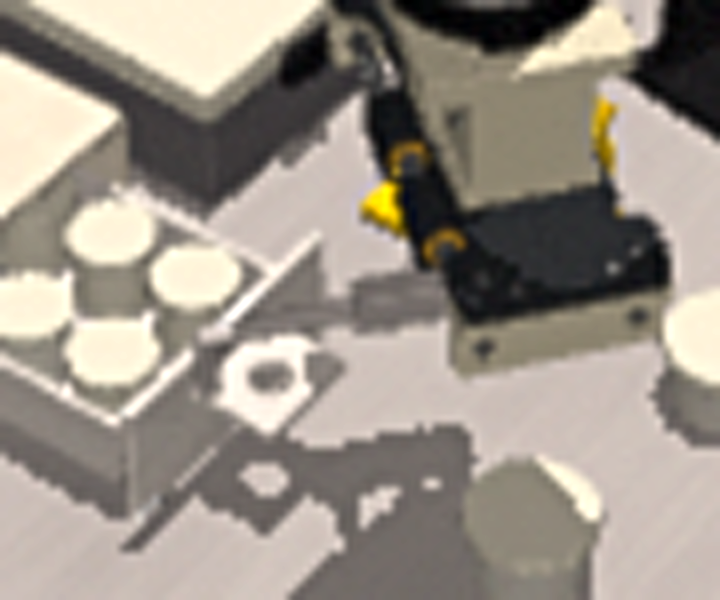

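The hook is unmoved in the grip: nib at 106 mm and slopes within noise. Now I'll carry it back above the cradle.

```bash
python3 -c "
from h import *
go(.5123,-.2651,.17,-.161)"
```

```text
t 23.15 pos [0.4346 0.051  0.1732] rot [-1.5718e+00  1.4000e-03 -6.4360e-01] F [-0.21 -0.39 -1.39] open 0.0137
move d [ 0.2519  0.0031 -0.2062] r [ 1.6000e-03  1.0882e+00 -7.0000e-04]
```

```bash
python3 -m creep '[{"dx":0.01,"dy":0,"dz":-0.01,"rx":0,"ry":0.1,"rz":0,"gripper":0},{"dx":0.035,"dy":0,"dz":-0.03,"rx":0,"ry":0.24,"rz":0,"gripper":0},{"dx":0.065,"dy":0,"dz":-0.055,"rx":0,"ry":0.39,"rz":0,"gripper":0},{"dx":0.1,"dy":0,"dz":-0.083,"rx":0,"ry":0.54,"rz":0,"gripper":0},{"dx":0.135,"dy":0,"dz":-0.11,"rx":0,"ry":0.69,"rz":0,"gripper":0},{"dx":0.17,"dy":0,"dz":-0.14,"rx":0,"ry":0.83,"rz":0,"gripper":0},{"dx":0.205,"dy":0,"dz":-0.168,"rx":0,"ry":0.95,"rz":0,"gripper":0},{"dx":0.235,"dy":0.001,"dz":-0.192,"rx":0,"ry":1.05,"rz":0,"gripper":0},{"dx":0.249,"dy":0.003,"dz":-0.204,"rx":0.001,"ry":1.085,"rz":0,"gripper":0},{"dx":0.2519,"dy":0.003,"dz":-0.2062,"rx":0.001,"ry":1.088,"rz":0,"gripper":0},{"dx":0.2519,"dy":0.003,"dz":-0.2062,"rx":0.001,"ry":1.088,"rz":0,"gripper":0},{"dx":0.2519,"dy":0.003,"dz":-0.2062,"rx":0.001,"ry":1.088,"rz":0,"gripper":0}]' 60; python3 -c "
from h import *
go(.5123,-.2651,.0674,-.161)"
```

```text
time: 24.65
tool_pos: [0.5129, -0.2637, 0.1706]
tool_rot: [-1.571, 0.001, -1.728]
contact_force: [-0.4, -0.3, -1.4]
opening: 0.0132
t 24.65 pos [ 0.5129 -0.2637  0.1706] rot [-1.5713e+00  6.0000e-04 -1.7283e+00] F [-0.39 -0.26 -1.45] open 0.0132
move d [ 0.0016  0.1032 -0.0003] r [ 0.0005  0.0035 -0.0006]
```

```bash
python3 -m creep '[{"dx":0.0015,"dy":0.02,"dz":0,"rx":0,"ry":0.0035,"rz":-0.0006,"gripper":0},{"dx":0.0015,"dy":0.05,"dz":0,"rx":0,"ry":0.0035,"rz":-0.0006,"gripper":0},{"dx":0.0015,"dy":0.068,"dz":0,"rx":0,"ry":0.0035,"rz":-0.0006,"gripper":0},{"dx":0.0015,"dy":0.07,"dz":0,"rx":0,"ry":0.0035,"rz":-0.0006,"gripper":0},{"dx":0.0015,"dy":0.07,"dz":0,"rx":0,"ry":0.0035,"rz":-0.0006,"gripper":0}]' 60; python3 -c "
from h import *
go(.5123,-.2651,.0674,-.161)"
```

```text
time: 25.28
tool_pos: [0.5131, -0.2662, 0.1012]
tool_rot: [-1.57, -0.001, -1.733]
contact_force: [0.9, -0.3, -1.6]
opening: 0.0133
t 25.275 pos [ 0.5131 -0.2662  0.1012] rot [-1.5701e+00 -7.0000e-04 -1.7327e+00] F [ 0.93 -0.32 -1.59] open 0.0133
move d [-0.0009  0.0338 -0.001 ] r [-0.0007 -0.0009  0.0007]
```

```bash
python3 -m creep '[{"dx":-0.0009,"dy":0.005,"dz":-0.0008,"rx":0,"ry":-0.0009,"rz":0.0005,"gripper":0},{"dx":-0.0009,"dy":0.012,"dz":-0.0008,"rx":0,"ry":-0.0009,"rz":0.0005,"gripper":0},{"dx":-0.0009,"dy":0.02,"dz":-0.0008,"rx":0,"ry":-0.0009,"rz":0.0005,"gripper":0},{"dx":-0.0009,"dy":0.027,"dz":-0.0008,"rx":0,"ry":-0.0009,"rz":0.0005,"gripper":0},{"dx":-0.0009,"dy":0.03,"dz":-0.0008,"rx":0,"ry":-0.0009,"rz":0.0005,"gripper":0},{"dx":-0.0009,"dy":0.032,"dz":-0.0008,"rx":0,"ry":-0.0009,"rz":0.0005,"gripper":0},{"dx":-0.0009,"dy":0.032,"dz":-0.0008,"rx":0,"ry":-0.0009,"rz":0.0005,"gripper":0}]' 60; python3 -c "
from h import *
go(.5123,-.2651,.0674,-.161)"
```

```text
time: 26.15
tool_pos: [0.5121, -0.2654, 0.0684]
tool_rot: [-1.571, 0.0, -1.733]
contact_force: [0.8, 0.9, -0.5]
opening: 0.0135
t 26.15 pos [ 0.5121 -0.2654  0.0684] rot [-1.5710e+00  2.0000e-04 -1.7326e+00] F [ 0.75  0.94 -0.52] open 0.0135
move d [-0.0003  0.001   0.0001] r [ 0.0002 -0.0008 -0.0002]
```

```bash
python3 -m creep '[{"dx":0,"dy":0.0007,"dz":0,"rx":0,"ry":0,"rz":0,"gripper":0},{"dx":0,"dy":0.001,"dz":0,"rx":0,"ry":0,"rz":0,"gripper":0},{"dx":0,"dy":0.001,"dz":0,"rx":0,"ry":0,"rz":0,"gripper":0}]' 60; python3 -c "
from h import *
go(.5123,-.2651,.0674,-.161)"
```

```text
time: 26.52
tool_pos: [0.5121, -0.2654, 0.0675]
tool_rot: [-1.571, 0.0, -1.733]
contact_force: [-0.8, 0.9, -1.4]
opening: 0.0136
t 26.525 pos [ 0.5121 -0.2654  0.0675] rot [-1.5709e+00  2.0000e-04 -1.7326e+00] F [-0.83  0.92 -1.38] open 0.0136
move d [-0.0003  0.0001  0.0001] r [ 0.0001 -0.0008 -0.0002]
```

```bash
python3 -m creep '[{"dx":0,"dy":0.0005,"dz":0,"rx":0,"ry":0,"rz":0,"gripper":0},{"dx":0,"dy":0.0005,"dz":0,"rx":0,"ry":0,"rz":0,"gripper":0.2},{"dx":0,"dy":0.0005,"dz":0,"rx":0,"ry":0,"rz":0,"gripper":0.35},{"dx":0,"dy":0.0005,"dz":0,"rx":0,"ry":0,"rz":0,"gripper":0.6},{"dx":0,"dy":0.0005,"dz":0,"rx":0,"ry":0,"rz":0,"gripper":0.6},{"dx":0,"dy":0.0005,"dz":0,"rx":0,"ry":0,"rz":0,"gripper":0.6},{"dx":0,"dy":0.0005,"dz":0,"rx":0,"ry":0,"rz":0,"gripper":0.6}]' 10; python3 -c "
from h import *
go(.5123,-.2651,.19,-.161)"
```

```text
time: 27.4
tool_pos: [0.5121, -0.2654, 0.0669]
tool_rot: [-1.571, 0.0, -1.733]
contact_force: [0.0, -0.6, 0.0]
opening: 0.0549
t 27.4 pos [ 0.5121 -0.2654  0.0669] rot [-1.5710e+00  2.0000e-04 -1.7326e+00] F [ 0.03 -0.61  0.  ] open 0.0549
move d [-0.0003 -0.1231  0.0002] r [ 0.0003 -0.0008 -0.0002]
```

```bash
python3 -m creep '[{"dx":0,"dy":-0.01,"dz":0,"rx":0,"ry":0,"rz":0,"gripper":0.6},{"dx":0,"dy":-0.03,"dz":0,"rx":0,"ry":0,"rz":0,"gripper":0.6},{"dx":0,"dy":-0.06,"dz":0,"rx":0,"ry":0,"rz":0,"gripper":0.6},{"dx":0,"dy":-0.1,"dz":0,"rx":0,"ry":0,"rz":0,"gripper":0.6},{"dx":0,"dy":-0.14,"dz":0,"rx":0,"ry":0,"rz":0,"gripper":0.6},{"dx":0,"dy":-0.17,"dz":0,"rx":0,"ry":0,"rz":0,"gripper":0.6},{"dx":0.03,"dy":-0.18,"dz":-0.03,"rx":0,"ry":0,"rz":0,"gripper":0.6},{"dx":0.07,"dy":-0.18,"dz":-0.07,"rx":0,"ry":0,"rz":0,"gripper":0.6},{"dx":0.11,"dy":-0.18,"dz":-0.11,"rx":0,"ry":0,"rz":0,"gripper":0.6},{"dx":0.15,"dy":-0.18,"dz":-0.15,"rx":0,"ry":0,"rz":0,"gripper":0.6},{"dx":0.18,"dy":-0.18,"dz":-0.18,"rx":0,"ry":0,"rz":0,"gripper":0.6},{"dx":0.18,"dy":-0.18,"dz":-0.18,"rx":0,"ry":0,"rz":0,"gripper":0.6},{"dx":0.18,"dy":-0.18,"dz":-0.18,"rx":0,"ry":0,"rz":0,"gripper":0.6}]' 10; python3 - <<'E'
from h import *
from cell import read_camera
go(.5123,-.2651,.19,-.161)
for n in ("side","top"):
    p,d=read_camera(n); np.savez(n+"9.npz",p=p,d=d); cv2.imwrite(f"pics/{n}9.png",cv2.resize(p[:,:,::-1],None,fx=1.5,fy=1.5))
    x0,y0,x1,y1=(255,155,330,215) if n=="side" else (280,180,330,240)
    cv2.imwrite(f"pics/{n}9z.png",cv2.convertScaleAbs(cv2.resize(p[y0:y1,x0:x1,::-1],None,fx=8,fy=8,interpolation=cv2.INTER_CUBIC),alpha=1.5))
a=[np.load(f"top{k}.npz")['p'] for k in (0,9)]
g=[cv2.cvtColor(x,cv2.COLOR_RGB2GRAY).astype(float) for x in a]
m=(np.abs(g[0]-g[1])>25).astype(np.uint8); nn,_,st,ce=cv2.connectedComponentsWithStats(m)
print([(s.tolist()[:5]) for s in st[1:] if s[4]>8])
x0,y0,x1,y1=210,204,228,222; c=g[1]
E
```

```text
time: 29.02
tool_pos: [0.3057, -0.4139, 0.2474]
tool_rot: [-1.57, 0.0, -1.733]
contact_force: [0.4, -0.2, 0.4]
opening: 0.0553
t 29.025 pos [ 0.3057 -0.4139  0.2474] rot [-1.5703e+00  1.0000e-04 -1.7331e+00] F [ 0.4  -0.21  0.37] open 0.0553
move d [-0.1802  0.0575  0.1798] r [-0.0005 -0.0013 -0.0001]
[[207, 177, 7, 2, 11], [221, 176, 8, 2, 14], [203, 179, 14, 20, 105], [216, 179, 20, 22, 154], [217, 190, 5, 4, 16], [226, 204, 11, 3, 29], [204, 206, 8, 2, 15], [213, 206, 7, 9, 31], [220, 206, 5, 9, 31], [279, 246, 151, 138, 6861], [216, 265, 30, 27, 411], [211, 268, 64, 66, 1323], [399, 281, 7, 5, 15], [374, 289, 4, 4, 10], [252, 290, 35, 42, 518], [181, 293, 29, 71, 443], [395, 292, 9, 7, 15], [195, 300, 24, 30, 247], [274, 300, 26, 17, 86], [298, 300, 9, 7, 15], [376, 300, 3, 5, 10], [356, 307, 9, 8, 48], [293, 309, 37, 17, 167], [201, 331, 9, 5, 18], [240, 334, 28, 43, 463], [227, 337, 8, 6, 19], [297, 342, 6, 16, 37], [291, 357, 5, 6, 11], [286, 375, 11, 9, 33], [256, 377, 5, 7, 18]]
```

View pics/top9.png

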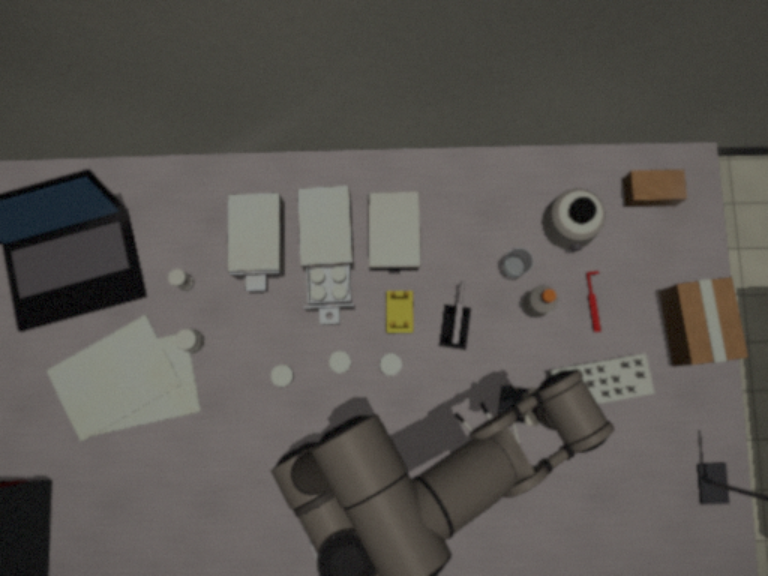

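View pics/side9z.png

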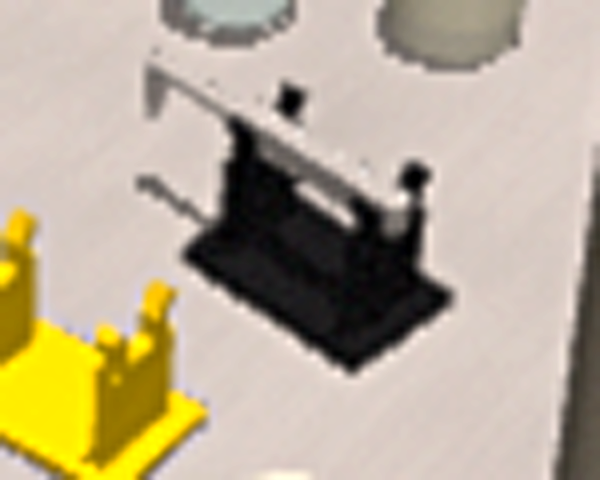

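View pics/top9z.png

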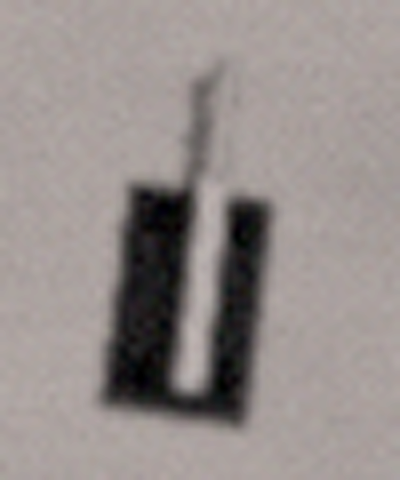

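Both views show the hook lying in the black cradle exactly as at the start. There is no image change around the cradle, pots or spare tray. Last, I'll check the tray's travel.

```bash
python3 - <<'E'
from h import *
def blobc(g,b):
    x0,y0,x1,y1=b; c=g[y0:y1,x0:x1].astype(float); hi=np.percentile(c,85); w=np.clip(hi-15-c,0,None); yy,xx=np.mgrid[y0:y1,x0:x1]
    return (w*xx).sum()/w.sum(),(w*yy).sum()/w.sum()
g=[cv2.cvtColor(np.load(f"top{k}.npz")['p'],cv2.COLOR_RGB2GRAY) for k in (0,9)]
a=blobc(g[0],(215,188,223,196)); 
c=g[1][205:217,212:228]; print(c)
b=blobc(g[1],(215,207,224,214)); A,B=plane('top',[a],.06)[0],plane('top',[b],.06)[0]; print(a,b,A,B,np.linalg.norm(A-B))
E
```

```text
[[ 91 104 109 109 114 119 120 123 121 121 121 127 122 113  84  62]
 [ 90 125 132 131 131 135 133 136 134 137 137 137 135 124  92  78]
 [100 130 140 140 141 139 134 128 131 136 143 142 141 128 101  98]
 [113 132 142 143 141 127 114 104 109 125 139 141 141 131 108 106]
 [116 132 140 140 135 114  94  89  93 108 135 140 142 133 111 109]
 [115 133 142 141 132 109  93 102 101 114 126 139 142 132 113 107]
 [116 133 140 141 136 120 109 109 112 119 133 140 141 131 114 108]
 [118 131 140 142 142 131 121 120 118 130 139 141 141 132 113 109]
 [113 130 139 141 141 139 132 134 135 138 140 140 143 131 110 106]
 [115 129 136 139 137 136 136 134 139 137 136 134 133 125 108 109]
 [110 121 126 125 122 127 125 122 123 122 123 120 110 106 100 107]
 [112 112 109 105  99 104 101  99  95  91  99  98  96  92  96 105]]
(np.float64(218.42003853564546), np.float64(191.635838150289)) (np.float64(219.01066666666668), np.float64(209.63466666666667)) [0.61170918 0.0563205  0.06      ] [0.54287814 0.05459709 0.06      ] 0.06885261323840083
```

The tray is about 69 mm out and the hook is back in its cradle with the gripper clear, so I'm handing in.

```bash
python3 -c "
from cell import robot,status
print(robot.hand_in()); print(status.observe()['time'])"
```

```text
the job is handed in; nothing more can be done
None
the job is handed in; nothing more can be done
```

The tray is out and the hook is back in its cradle. I handed the job in after about 29 s of the 67 s allowed; hand-in reported no verdict.

**What I did:**
- I lifted the hook from the black cradle and lowered its nib into the finger hole without touching the lip.
- I drew the tray out against a steady drag of about 5 N until the force rose at the stop.
- I held the pull for about 1.6 s, at 13 to 14 N along the pull (about 14 to 15 N in all). The tool moved 0.3 mm in that time. The highest reading was about 15.5 N, well under the 25 N limit.
- I eased off, lifted the nib straight out and laid the hook back in its cradle.

**What the last checks showed:**
- **Tray:** the top camera puts the lip about 69 mm further out than at the start, against the 56 mm needed.
- **Hook:** it lies in both notches as at the start, with the nib at the same end. In the pictures I could see no difference from the starting position.
- **Surroundings:** I saw no change around the cradle, the pots or the other tray. The gripper is open and well clear.

**One disagreement:** my early estimates of how far the nib stood ahead of the grip differed by up to about 5 mm between views. I swung the hook into clear view and measured it at 106 mm before lowering it into the hole.

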